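# Clamp the pink soap against the slicer's switch

### The arm

A 7-joint arm with a two-finger parallel gripper is mounted at the origin on the work surface. World frame = base frame: x ahead of the robot, y to its left, z up, the work surface at z = 0. Lengths are in m, angles in rad, forces in N, time in s.
With the tool pointing down it reaches from about 0.35 to 0.9 m from the base axis. Payload 8.1 kg.
Tool frame: the origin (TCP) lies at the very end of the fingers, on their centre line; the grasp point (between the pads) lies 19 mm behind it; z points along the fingers, y is the line along which they close (so a half turn about z gives the same grasp; the last joint's range is limited). The gripper opens to 92 mm and grips with 3 to 60 N. Pads are 19 mm wide; open, the fingers measure 130 mm over their backs; the gripper's body (75 mm by 190 mm) begins 47 mm behind the grasp point.
Start: joints at [-1.311, 0.434, 0.025, 1.573, -0.012, 1.134, -0.075], TCP at [0.222, 0.584, 0.187] pointing down, gripper open.
Joint ranges: [-2.62, 2.62], [-0.44, 2.09], [-1.27, 1.32], [0.08, 2.57], [-1.32, 4.46], [0.12, 2], [-2.74, 2.74]. Speed limits (rad/s): [2.22, 2.22, 3.01, 3.01, 3.14, 3.14, 3.14].

### API

Orientations are given as a rotation vector (axis times angle).
In Python, from cell import readout, cams, job gives the robot as it stands.
- The arm moves only by the tool drive_tool, never from a script. Its argument "commands" is a list of rows, each a list of 3 entries, a list of its own where there are three numbers: the turn, a rotation vector about the tool's x, y, z in rad, then the shift along the tool's x, y, z in cm, then the gripper's target within -1 to 1 (fully open at 1, half-way at 0, shut at -1). A call has 1 to 20 rows; each row is the pose to reach, as a shift and turn from the pose commanded when the call began, along the tool's axes at that moment; what a row does not reach only later rows make up. A row lasts 1/12 s, in which the tool goes at most 41.7 mm and 7.16 degrees, less where a joint would pass 70% of its speed; a pose out of reach is approached as far as the arm can. A call with a gripper value outside its range is refused whole. The fingers move at their own pace and stop on an object; "newtons" is the grip in N (left out, the last holds). Time passes only in rows, so rows that repeat a pose let the fingers close. It gives the time, the measured TCP pose, the force, the opening and the grip force at its end, in the units of the state.
- readout.observe(): the state, without advancing time (a new reading comes with each control period).
- cams.get_image(name): name is "side" or "top" or "wrist"; returns the picture (400x640x3 uint8, blue, green, red); there is no depth.
- cams.camera_info(name): a dict with "camera_matrix" (3x3 intrinsics, pixels), "k1" (the pictures are not rectified: a ray, as slopes to the right and down, at radius r is drawn at 1 + k1 r^2 times it, then the intrinsics apply), "R" (3x3) and "t" (3): a world point X has camera coordinates R X + t. Camera axes: x right, y down, z forward; pixel columns grow to the right and rows downward; lengths in m; the calibration is good to about 2 mm. A picture is of the moment at which its call begins: read the wrist's pose just before it. camera_info takes no time and is no camera call; for the wrist camera it gives the pose at the moment of the call.
- job.sign_off(): hands the job in; it is judged then, once.
The state is a dict: "clock": time; "joints": joint angles; "dq": joint speeds; "joint_efforts": joint torques, N m; "position": TCP position; "ee_rot": TCP orientation; "force": force on the tool from outside, world axes, zero at the start; "ft_torque": the same for the moment, N m; "width": opening from 0.0 (shut) to 1.0 (fully open); "gripper_force": force on a finger pad.
Only numpy, scipy, OpenCV 4.12 (cv2) and the standard library are available. Lean on these libraries where they do the work, as an engineer would, in place of code of your own. Each camera call takes 0.05 s, during which the arm holds its last target. There are 200 camera calls.

### The job

Free the blue stop on the soap slicer by turning its clamp knob, slide it back, and set the pink soap block gently down flat in the channel between the stop and the roller switch. Then slide the stop up so that it pushes the soap along until the switch just clicks, its pointer in the green band and never on into the red, and turn the knob fully back to clamp the stop there against the soap. Leave everything else on the bench where it is.

Things in the scene. Friction and masses are not known exactly. Their poses are not given: they have to be found in the camera images.
- bed: Slicer's fixed aluminium bed, 165 x 410 mm. Origin at bench height under the channel's centre line; y along the channel to the switch. Channel floor 10 mm up, 64 mm wide (bed x +-0.032), y -0.20 to 0.185, between white walls whose tops are 22 mm up, as is the steel rail along the +x wall. White switch housing: bed x 0.035 to 0.115, y 0.095 to 0.165, top 28 mm up.
- stop (a joint): Position (m) of the blue carriage stop along the rail: the bed-frame y of its pushing face. Range -0.15 to 0.08; a larger value is nearer the switch. With the knob clamped it is locked; freed, it slides with about 3 N and stays where it is left.
- stop_face (a point): Point on the stop's pushing face (it looks to bed +y), on the channel's centre line, 34 mm above the bench; axes as the bed's. The face is 50 mm wide and reaches from 14 to 54 mm above the bench. The carriage block is behind it over the rail, bed x 0.032 to 0.082, 4 to 60 mm behind the face, top 58 mm up.
- clamp (a joint): Angle (rad) of the clamp knob: 0 is fully clamped (bar along the rail), 1.4 fully free; it grows turning counter-clockwise seen from above. Clockwise tightens. It stays where it is left. The brake bites below about 0.5; turn it past 1.0 to be surely free. Turning takes about 0.1 to 0.2 N m.
- clamp_grip (a point): Middle of the knob's black grip bar, on its vertical turning axis, 82 mm above the bench; its own y axis runs along the bar. The bar is 16 mm wide, 56 mm long and 28 mm high (66 to 94 mm above the bench), 8 mm above the carriage block. It is 57 mm to bed +x and 32 mm to bed -y of the stop face and travels with it. A red mark is on the end towards the switch when clamped.
- lever (a joint): Angle (rad) of the switch's roller lever: 0 at rest, growing as the roller is pushed to bed +y. It clicks at 0.30; the pointer is over the dial's green band from 0.30 to 0.52, over red beyond. A weak spring (about 1 to 2 N at the roller) returns it. The black pointer on the housing goes from white through green to red.
- roller (a point): Centre of the black roller (16 mm diameter, 20 to 44 mm above the bench) at the end of the 60 mm lever arm, near the channel's centre line. The pivot is at bed x 0.060, y 0.130. At rest the roller is at bed y 0.112; at the click at 0.130; at the end of the green band at 0.143.
- soap_pink: The pink soap block to be loaded: 56 (x) x 80 (y) x 52 mm high, 0.15 to 0.3 kg, origin at the centre of its underside. It goes into the channel with its 80 mm along it.
- soap_cream: Cream soap block, same size; not to be disturbed.
- soap_teal: Teal soap block, same size; not to be disturbed.
- jug: White pouring jug, 96 mm across, 135 mm high, handle to its +y (reaching 86 mm from its axis); origin under its centre; not to be disturbed.
- bottle: Amber bottle, 38 mm across, 78 mm high, origin under its centre; not to be disturbed.
- beaker: Clear beaker, 70 mm across, 85 mm high, origin under its centre; not to be disturbed.
- mould: Turquoise silicone mould, 120 x 170 x 22 mm, origin under its centre; not to be disturbed.
- spatula: Spatula with a wooden handle, 260 mm long, lying at the right of the slicer; not to be disturbed.
Mind the look-alikes: they are no part of the job. Of the things that look like the soap_pink, take the one that is farthest from the robot's base at the start.

How it is judged:
By the outcome, as a careful person would: the job done as asked, in the order asked, and still so for the second after the job is handed in, with the robot touching nothing.
It also fails if it takes over 72 s, if anything falls off the work surface, if the arm or the gripper's body presses on something with over 40 N, if the wrist force passes 120 N, or if a joint passes its speed limit or range.

## Working session

There is one attempt and no reset: what is moved stays moved. The work goes in short steps, Python scripts to look and compute and a tool call to move; the robot and the scene stay as the last step left them, time stands still between calls to the robot, and variables do not carry over. Pictures are saved under pics/ and viewed, at most 10 in all, crops included, and the job is handed in when it is done.

Besides the shell and the picture viewer there is one more tool, called as a command line: name --argument value ..., lists and objects as JSON in quotes. drive_tool: Moves the arm, as the interface text tells. Its arguments: {"type":"object","properties":{"commands":{"type":"array"},"newtons":{"type":"number"}},"required":["commands"]}

```bash
mkdir -p pics; ls
python3 - <<'E'
from cell import readout,cams
import cv2,numpy as np
print(readout.observe())
for n in("top","side"):
    cv2.imwrite(f"pics/{n}0.png",cams.get_image(n)); i=cams.camera_info(n)
    print(n,{k:np.round(v,4).tolist() for k,v in i.items()})
E
```

```text
pics
{'clock': 0.0, 'joints': array([-1.31062019,  0.43525059,  0.02499404,  1.5741113 , -0.01159105,
        1.13401245, -0.07511881]), 'dq': array([ 1.16917359e-03, -2.06721105e-03, -7.45573353e-04, -8.17841209e-04,
        2.64300188e-04, -9.88736799e-05,  3.92994964e-04]), 'joint_efforts': array([ 8.05483637e-05, -6.67838645e+01,  9.85520706e-01, -3.14462686e+01,
       -6.03584270e-02,  4.28111083e-02,  2.02933338e-04]), 'position': array([0.22166009, 0.58374127, 0.18642264]), 'ee_rot': array([-5.66864711e-01, -3.08989294e+00,  2.56270100e-03]), 'force': array([-0.80326179, -0.57338806,  1.21107117]), 'ft_torque': array([-0.00035689, -0.02350252,  0.00959359]), 'gripper_force': 0.0, 'width': 0.9985219661564558}
top {'camera_matrix': [[436.2891, 0.0, 315.8468], [0.0, 436.2891, 198.4909], [0.0, 0.0, 1.0]], 'k1': -0.0748, 'R': [[-0.0273, -0.9994, -0.0207], [-0.9908, 0.0298, -0.1318], [0.1324, 0.0169, -0.9911]], 't': [0.0016, 0.4967, 1.0709]}
side {'camera_matrix': [[376.8272, 0.0, 319.3742], [0.0, 376.8272, 197.2385], [0.0, 0.0, 1.0]], 'k1': 0.027, 'R': [[0.9971, -0.0731, 0.0206], [-0.0294, -0.6216, -0.7828], [0.07, 0.7799, -0.6219]], 't': [-0.4861, 0.0514, 1.204]}
```

View pics/top0.png

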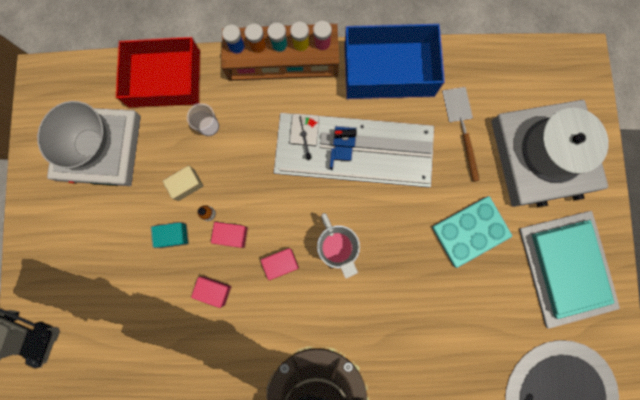

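View pics/side0.png

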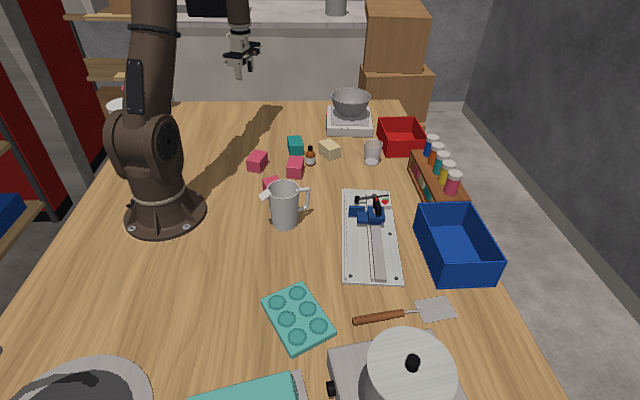

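```bash
cat > h.py <<'E'
import cv2,numpy as np
from cell import readout,cams
from scipy.spatial.transform import Rotation as Ro
def ray(i,px):
    n=cv2.undistortPoints(np.float64(px).reshape(-1,1,2),i["camera_matrix"],np.float64([i["k1"],0,0,0])).reshape(-1,2)
    d=np.c_[n,np.ones(len(n))]@i["R"]
    return -i["R"].T@i["t"],d/np.linalg.norm(d,axis=1)[:,None]
def plane(i,px,z):
    c,d=ray(i,px); return c+d*((z-c[2])/d[:,2])[:,None]
def proj(i,X):
    r,_=cv2.Rodrigues(np.float64(i["R"])); return cv2.projectPoints(np.float64(X).reshape(-1,3),r,np.float64(i["t"]),i["camera_matrix"],np.float64([i["k1"],0,0,0]))[0].reshape(-1,2)
def tri(i1,p1,i2,p2):
    c1,d1=ray(i1,p1);c2,d2=ray(i2,p2);d1,d2=d1[0],d2[0]
    s=np.linalg.lstsq(np.c_[d1,-d2],c2-c1,rcond=None)[0]
    a,b=c1+s[0]*d1,c2+s[1]*d2; return (a+b)/2,np.linalg.norm(a-b)
def mask(im,lo,hi):
    h=cv2.cvtColor(im,cv2.COLOR_BGR2HSV)
    if lo[0]>hi[0]: return cv2.inRange(h,lo,(180,)+tuple(hi[1:]))|cv2.inRange(h,(0,)+tuple(lo[1:]),hi)
    return cv2.inRange(h,lo,hi)
def blobs(m,amin):
    return [c for c in cv2.findContours(m,cv2.RETR_EXTERNAL,cv2.CHAIN_APPROX_NONE)[0] if cv2.contourArea(c)>amin]
E
python3 - <<'E'
from h import *
T=cv2.imread("pics/top0.png");S=cv2.imread("pics/side0.png")
it,isd=cams.camera_info("top"),cams.camera_info("side")
def f(m,z,amin,i):
    for c in blobs(m,amin):
        r=cv2.minAreaRect(c);b=cv2.boxPoints(r)
        print(np.round(r[0]),cv2.contourArea(c),plane(i,[r[0]],z).round(3)[0], plane(i,b,z)[:,:2].round(3).tolist())
print("pink");f(mask(T,(165,120,90),(179,255,255)),.04,150,it)
f(mask(S,(165,120,90),(179,255,255)),.04,80,isd)
print("bed");w=mask(T,(0,0,140),(179,45,255));w[:100]=0;w[200:]=0;w[:,:250]=0;w[:,445:]=0
w=cv2.morphologyEx(w,cv2.MORPH_CLOSE,np.ones((15,15)));f(w,.01,3000,it)
print("blue");b=mask(T,(100,110,40),(125,255,255));b[:100]=0;f(b,.056,100,it)
cv2.imwrite("pics/c.png",np.hstack([cv2.resize(T[100:195,268:442],None,fx=4,fy=4,interpolation=2)]))
E
```

```text
pink
[210. 292.] 717.5 [0.271 0.255 0.04 ] [[0.257, 0.304], [0.311, 0.285], [0.284, 0.206], [0.23, 0.225]]
[279. 264.] 668.0 [0.336 0.083 0.04 ] [[0.348, 0.131], [0.376, 0.055], [0.325, 0.036], [0.297, 0.111]]
[336. 248.] 578.0 [ 0.372 -0.061  0.04 ] [[0.406, -0.028], [0.404, -0.095], [0.338, -0.093], [0.339, -0.026]]
[228. 234.] 647.5 [0.412 0.209 0.04 ] [[0.393, 0.254], [0.446, 0.246], [0.431, 0.163], [0.378, 0.172]]
[451. 187.] 167.0 [0.935 0.043 0.04 ] [[0.896, 0.011], [0.942, 0.099], [0.977, 0.076], [0.929, -0.01]]
[294. 167.] 303.5 [0.41 0.19 0.04] [[0.376, 0.128], [0.386, 0.272], [0.446, 0.257], [0.431, 0.115]]
[257. 161.] 342.0 [0.273 0.234 0.04 ] [[0.234, 0.178], [0.236, 0.323], [0.315, 0.295], [0.307, 0.153]]
bed
[354. 149.] 9228.0 [ 0.626 -0.117  0.01 ] [[0.57, 0.096], [0.736, 0.079], [0.684, -0.334], [0.521, -0.308]]
blue
[342. 151.] 394.5 [ 0.611 -0.081  0.056] [[0.574, -0.045], [0.662, -0.068], [0.649, -0.117], [0.561, -0.094]]
```

View pics/c.png

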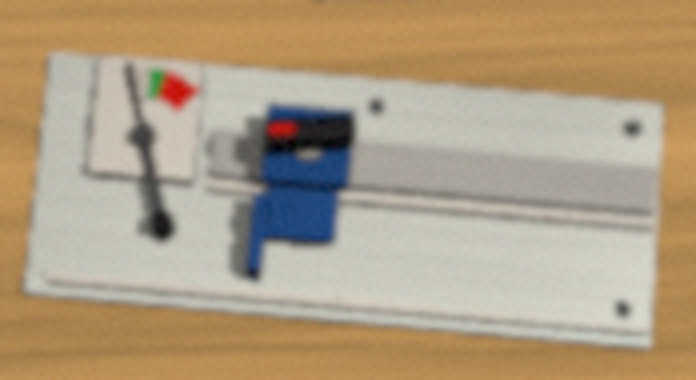

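```bash
cat >> h.py <<'E'
def goal(xyz,az):
    """turn/shift rows for TCP at xyz pointing down, tool y at azimuth az (mod pi)"""
    s=readout.observe();R0=Ro.from_rotvec(s["ee_rot"])
    best=None
    for a in(az,az+np.pi):
        y=np.r_[np.cos(a),np.sin(a),0];z=np.r_[0,0,-1.];x=np.cross(y,z)
        t=(R0.inv()*Ro.from_matrix(np.c_[x,y,z])).as_rotvec()
        if best is None or np.linalg.norm(t)<np.linalg.norm(best):best=t
    print("turn",best.round(3),"shift cm",(R0.inv().apply(np.array(xyz)-s["position"])*100).round(2),"t",round(s["clock"],2))
E
python3 - <<'E'
from h import *
it,iw=cams.camera_info("top"),cams.camera_info("wrist")
s=readout.observe();R0=Ro.from_rotvec(s["ee_rot"]).as_matrix()
print("cam in tool",(R0.T@(-iw["R"].T@iw["t"]-s["position"])).round(3),"\n",(iw["R"]@R0).round(3),iw["camera_matrix"][0,0],iw["k1"])
C=lambda a,b:(268+(a-1.5)/4,100+(b-1.5)/4)
k=plane(it,[C(309,131)],.094)[0];print("knob",k)
print("face",plane(it,[C(253,196),C(250,275)],.054).round(3).tolist())
print("jug",plane(it,[(338,246),(323,218),(350,271)],.13).round(3).tolist(),"bottle",plane(it,[(206,212)],.07).round(3))
print("roller",plane(it,[C(160,227)],.044),"floor wall -x",plane(it,[C(50,285),C(645,334)],.022).round(3).tolist())
goal([k[0],k[1],.22],-.12)
goal([k[0]-.06,k[1],.25],-.12)
E
```

```text
cam in tool [ 0.075 -0.001 -0.198] 
 [[ 0.     1.     0.   ]
 [-0.959  0.    -0.284]
 [-0.284 -0.     0.959]] 281.89161025711684 -0.0036792660750351986
knob [ 0.64892576 -0.08887157  0.094     ]
face [[0.619, -0.054, 0.054], [0.569, -0.051, 0.054]]
jug [[0.373, -0.062, 0.13], [0.438, -0.029, 0.13], [0.316, -0.087, 0.13]] bottle [[0.466 0.258 0.07 ]]
roller [[0.60357795 0.00514773 0.044     ]] floor wall -x [[0.573, 0.078, 0.022], [0.529, -0.304, 0.022]]
turn [-1.000e-03  1.000e-03  1.328e+00] shift cm [-63.82 -47.73  -3.27] t 0.1
turn [-1.000e-03  1.000e-03  1.328e+00] shift cm [-58.21 -49.86  -6.27] t 0.1
```

drive_tool --commands '[[[0, 0, 1.328], [-63.8, -47.7, -5.3], 1], [[0, 0, 1.328], [-63.8, -47.7, -5.3], 1], [[0, 0, 1.328], [-63.8, -47.7, -5.3], 1], [[0, 0, 1.328], [-63.8, -47.7, -5.3], 1], [[0, 0, 1.328], [-63.8, -47.7, -5.3], 1], [[0, 0, 1.328], [-63.8, -47.7, -5.3], 1], [[0, 0, 1.328], [-63.8, -47.7, -5.3], 1], [[0, 0, 1.328], [-63.8, -47.7, -5.3], 1], [[0, 0, 1.328], [-63.8, -47.7, -5.3], 1], [[0, 0, 1.328], [-63.8, -47.7, -5.3], 1], [[0, 0, 1.328], [-63.8, -47.7, -5.3], 1], [[0, 0, 1.328], [-63.8, -47.7, -5.3], 1], [[0, 0, 1.328], [-63.8, -47.7, -5.3], 1], [[0, 0, 1.328], [-63.8, -47.7, -5.3], 1], [[0, 0, 1.328], [-63.8, -47.7, -5.3], 1], [[0, 0, 1.328], [-63.8, -47.7, -5.3], 1], [[0, 0, 1.328], [-63.8, -47.7, -5.3], 1], [[0, 0, 1.328], [-63.8, -47.7, -5.3], 1], [[0, 0, 1.328], [-63.8, -47.7, -5.3], 1], [[0, 0, 1.328], [-63.8, -47.7, -5.3], 1]]'

```text
clock: 1.77
position: [0.6504, -0.0967, 0.24]
ee_rot: [2.356, 2.073, -0.004]
force: [-1.8, -0.7, 0.9]
width: 1.003
gripper_force: 0.0
```

Run:
```python
from h import *
import pickle
s=readout.observe();print(s["position"],s["joints"].round(2),s["dq"].round(3))
iw=cams.camera_info("wrist");im=cams.get_image("wrist");cv2.imwrite("pics/w1.png",im);pickle.dump(iw,open("w1.pkl","wb"))
```

```text
[ 0.6503651  -0.09666791  0.24003684] [-0.3   0.49  0.57  1.44 -0.26  1.29  0.17] [ 0.076  0.053 -0.042 -0.085 -0.034  0.062  0.029]
```

View pics/w1.png

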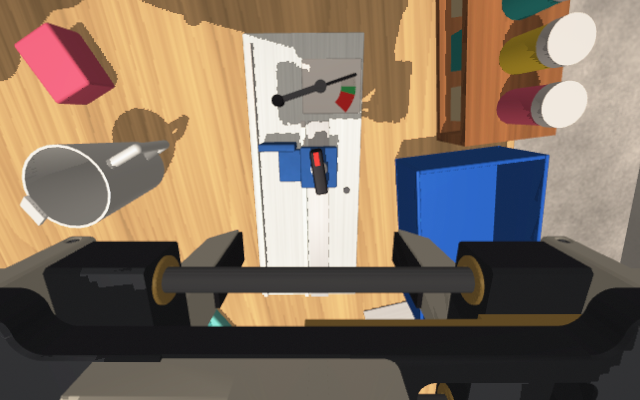

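Run:
```python
from h import *
import pickle
iw=pickle.load(open("w1.pkl","rb"));it=cams.camera_info("top");W=cv2.imread("pics/w1.png");T=cv2.imread("pics/top0.png")
def bar(im,box):
    x0,y0,x1,y1=box;c=im[y0:y1,x0:x1]
    h=cv2.cvtColor(c,cv2.COLOR_BGR2HSV)
    m=((h[...,2]<60)&(c.max(2).astype(int)-c.min(2)<35)).astype(np.uint8)*255|mask(c,(170,120,90),(8,255,255))
    m=cv2.morphologyEx(m,cv2.MORPH_CLOSE,np.ones((3,3)))
    b=max(blobs(m,20),key=cv2.contourArea);r=cv2.minAreaRect(b)
    return r,cv2.boxPoints(r)+[x0,y0]
rw,bw=bar(W,(295,146,340,200));rt,bt=bar(T,(328,124,362,141))
print("wrist",rw,bw.tolist());print("top",rt,bt.tolist())
pw,pt=bw.mean(0),bt.mean(0)
print("w@.08",plane(iw,[pw],.08),"t",plane(it,[pt],.08)); print("tri",tri(iw,pw,it,pt))
print("barbox w@.094",plane(iw,bw,.094).round(4).tolist())
red=[cv2.moments(mask(W[146:200,295:340],(170,120,90),(8,255,255)))]
print("bed edge L",plane(iw,[(252,45),(266,290)],.022).round(4).tolist(),"bedR",plane(iw,[(364,34),(353,295)],.01).round(4).tolist(),"end",plane(iw,[(243,34),(364,33)],.01).round(4).tolist())
print("pivot",tri(iw,(320,86),it,(303.0,133.5)),"roller",tri(iw,(278,100),it,(308.2,156.5)))
```

```text
wrist ((23.21274757385254, 24.561073303222656), (44.69734191894531, 12.639822006225586), 81.57302856445312) [[308.6859006881714, 149.3798656463623], [321.1892566680908, 147.5275173187256], [327.7395935058594, 191.74227905273438], [315.23623847961426, 193.5946273803711]]
top ((16.476654052734375, 9.126459121704102), (7.298259735107422, 21.395751953125), 86.42366790771484) [[333.5719847679138, 130.15175008773804], [354.9260711669922, 128.81712102890015], [355.3813228607178, 136.101167678833], [334.02723693847656, 137.4357967376709]]
w@.08 [[ 0.65329058 -0.08987374  0.08      ]] t [[ 0.65108495 -0.08859744  0.08      ]]
tri (array([ 0.6527882 , -0.08976134,  0.07567106]), np.float64(0.0020390521392332837))
barbox w@.094 [[0.6455, -0.0599, 0.094], [0.6607, -0.0597, 0.094], [0.6621, -0.1156, 0.094], [0.6461, -0.116, 0.094]]
bed edge L [[0.5865, 0.0772, 0.022], [0.5375, -0.2947, 0.022]] bedR [[0.7367, 0.0739, 0.01], [0.6845, -0.3324, 0.01]] end [[0.5749, 0.0946, 0.01], [0.7368, 0.0751, 0.01]]
pivot (array([0.66944285, 0.01581466, 0.02456729]), np.float64(0.0011162515782842245)) roller (array([0.60883361, 0.00473659, 0.019996  ]), np.float64(0.000536543741098272))
```

Run:
```python
from h import *
s=readout.observe();print(s["position"],s["ee_rot"])
goal([.652,-.0895,.071],.02)
```

```text
[ 0.64982782 -0.09482205  0.23973639] [ 2.356214    2.07389557 -0.00409751]
turn [ 0.     0.004 -0.147] shift cm [ 0.62  0.14 16.87] t 1.82
```

drive_tool --commands '[[[0, 0, -0.147], [0, 0.3, 4], 1], [[0, 0, -0.147], [0, 0.3, 8], 1], [[0, 0, -0.147], [0, 0.3, 12], 1], [[0, 0, -0.147], [0, 0.3, 12], 1], [[0, 0, -0.147], [0, 0.3, 12], 1]]'

```text
clock: 2.23
position: [0.6502, -0.0871, 0.1189]
ee_rot: [-2.188, -2.249, 0.004]
force: [-0.7, -0.0, 0.6]
width: 1.002
gripper_force: 0.0
```

Run:
```python
from h import *
goal([.652,-.0895,.071],.02)
iw=cams.camera_info("wrist");im=cams.get_image("wrist");cv2.imwrite("pics/w2.png",im)
print(proj(iw,[[.652,-.0895,.094],[.652,-.0615,.094],readout.observe()["position"]]).round())
```

```text
turn [-0.005 -0.001  0.008] shift cm [-0.25  0.2   4.79] t 2.23
[[319. 213.]
 [320. 180.]
 [319. 223.]]
```

View pics/w2.png

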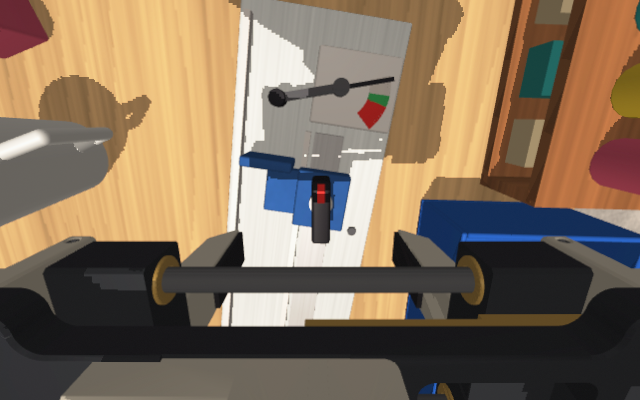

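drive_tool --commands '[[[0, 0, 0.0], [-0.2, 0.1, 3], 1], [[0, 0, 0], [-0.2, 0.1, 4.8], 1], [[0, 0, 0], [-0.2, 0.1, 4.8], 1], [[0, 0, 0], [-0.2, 0.1, 4.8], -1], [[0, 0, 0], [-0.2, 0.1, 4.8], -1], [[0, 0, 0], [-0.2, 0.1, 4.8], -1], [[0, 0, 0], [-0.2, 0.1, 4.8], -1], [[0, 0, 0], [-0.2, 0.1, 4.8], -1], [[0, 0, 0], [-0.2, 0.1, 4.8], -1], [[0, 0, 0], [-0.2, 0.1, 4.8], -1], [[0, 0, 0], [-0.2, 0.1, 4.8], -1]]' --newtons 20

```text
clock: 3.2
position: [0.653, -0.0904, 0.0723]
ee_rot: [-2.191, -2.251, -0.0]
force: [-0.0, -0.2, -0.4]
width: 0.468
gripper_force: 0.0
```

drive_tool --commands '[[[0, 0, 0], [0, 0, 0], -1], [[0, 0, 0], [0, 0, 0], -1], [[0, 0, 0], [0, 0, 0], -1], [[0, 0, 0], [0, 0, 0], -1], [[0, 0, 0], [0, 0, 0], -1], [[0, 0, 0], [0, 0, 0], -1], [[0, 0, 0], [0, 0, 0], -1], [[0, 0, 0], [0, 0, 0], -1]]'

```text
clock: 3.87
position: [0.653, -0.0904, 0.0722]
ee_rot: [-2.191, -2.251, -0.0]
force: [-0.2, -0.3, 0.4]
width: 0.002
gripper_force: 0.0
```

Run:
```python
from h import *
a=cams.get_image("wrist");b=cams.get_image("side");
print(readout.observe()["width"],proj(cams.camera_info("side"),[readout.observe()["position"]]))
cv2.imwrite("pics/w3.png",np.vstack([a[100:400],cv2.resize(b[160:285,300:440],(640,300*1),interpolation=2)]))
```

```text
0.004511318802565691 [[376.92510682 207.82782986]]
```

View pics/w3.png

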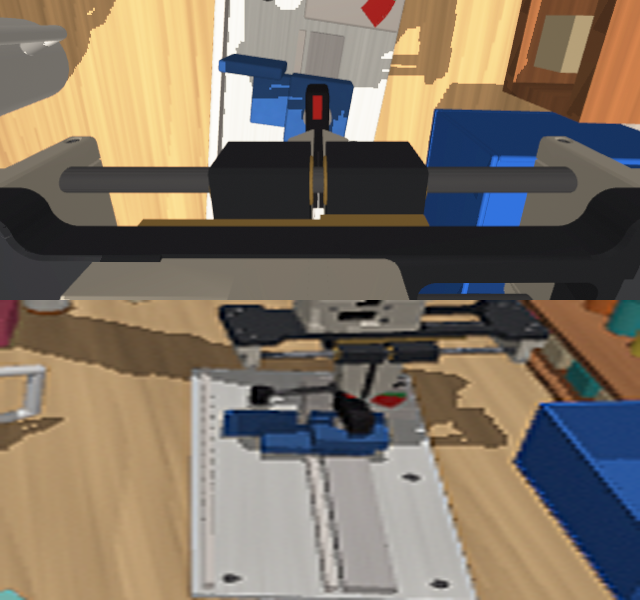

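Run:
```python
from h import *
import pickle
iw=cams.camera_info("wrist");isd=cams.camera_info("side");it=cams.camera_info("top")
P=[[.652,-.0615,.094],[.652,-.0615,.066],[.652,-.1175,.094],[.653,-.0904,.0723],[.653,-.0904,.0913]]
print(proj(iw,P).round(),proj(isd,P).round(1))
w1=pickle.load(open("w1.pkl","rb"))
def red(im,b):
    x0,y0,x1,y1=b;m=mask(im[y0:y1,x0:x1],(170,120,90),(8,255,255));M=cv2.moments(m,True);print(np.c_[np.where(m)].min(0)+[y0,x0],np.c_[np.where(m)].max(0)+[y0,x0]);return (x0+M["m10"]/M["m00"],y0+M["m01"]/M["m00"])
r1=red(cv2.imread("pics/w1.png"),(300,145,335,185));rt=red(cv2.imread("pics/top0.png"),(330,125,350,140))
print(r1,rt,tri(w1,r1,it,rt))
a=cams.get_image("wrist");b=cams.get_image("side")
cv2.imwrite("pics/w4.png",np.hstack([cv2.resize(a[160:260,280:360],(400,500),interpolation=2),cv2.resize(b[180:240,350:398],(400,500),interpolation=2)]))
```

```text
[[316. 191.]
 [316. 181.]
 [314. 268.]
 [316. 221.]
 [316. 231.]] [[375.6 196.2]
 [374.6 203.3]
 [379.2 208.1]
 [376.9 207.8]
 [377.7 202.9]]
[152 313] [166 320]
[130 335] [133 341]
(316.27777777777777, 158.8) (338.0, 131.6153846153846) (array([ 0.65286138, -0.07273909,  0.08940137]), np.float64(0.0007952447568327817))
```

View pics/w4.png

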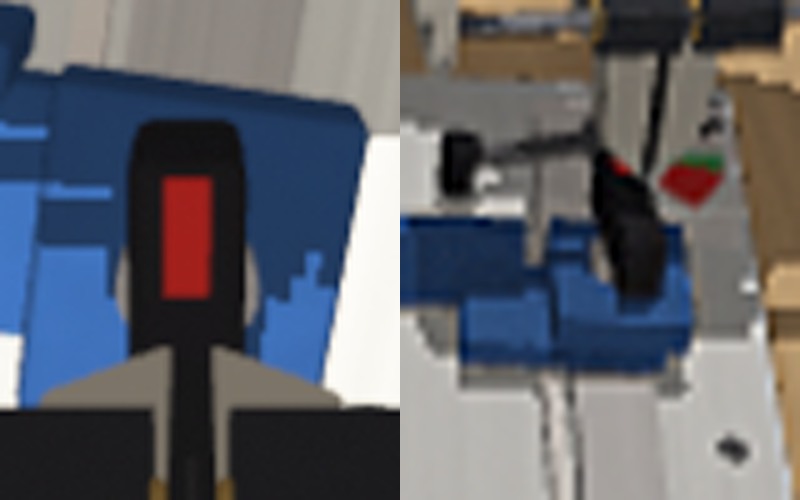

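The fingers closed without touching the bar. In both views their tips sit at about z 0.10, roughly 30 mm above the reported TCP. I'll reopen part way, go lower and check again.

drive_tool --commands '[[[0, 0, 0], [0, 0, 0], -0.2], [[0, 0, 0], [0, 0, 0], -0.2], [[0, 0, 0], [0, 0, 0], -0.2], [[0, 0, 0], [0, 0, 0], -0.2], [[0, 0, 0], [0, 0, 0], -0.2], [[0, 0, 0], [0, 0, 0], -0.2], [[0, 0, 0], [0, 0, 0.5], -0.2], [[0, 0, 0], [0, 0, 1.0], -0.2], [[0, 0, 0], [0, 0, 1.5], -0.2], [[0, 0, 0], [0, 0, 1.5], -0.2]]'

```text
clock: 4.9
position: [0.6521, -0.0902, 0.0557]
ee_rot: [-2.19, -2.25, 0.002]
force: [0.8, -0.7, -0.4]
width: 0.398
gripper_force: 0.0
```

Run:
```python
from h import *
s=readout.observe();print(s["position"],s["force"],s["width"])
a=cams.get_image("wrist");b=cams.get_image("side")
print(proj(cams.camera_info("side"),[s["position"]]))
cv2.imwrite("pics/w5.png",np.hstack([cv2.resize(a[160:260,280:360],(400,500),interpolation=2),cv2.resize(b[180:240,350:398],(400,500),interpolation=2)]))
```

```text
[ 0.65206187 -0.09015584  0.05565654] [ 0.76512911 -0.73693832 -0.43993187] 0.39772847662236116
[[375.97948917 211.95196207]]
```

View pics/w5.png

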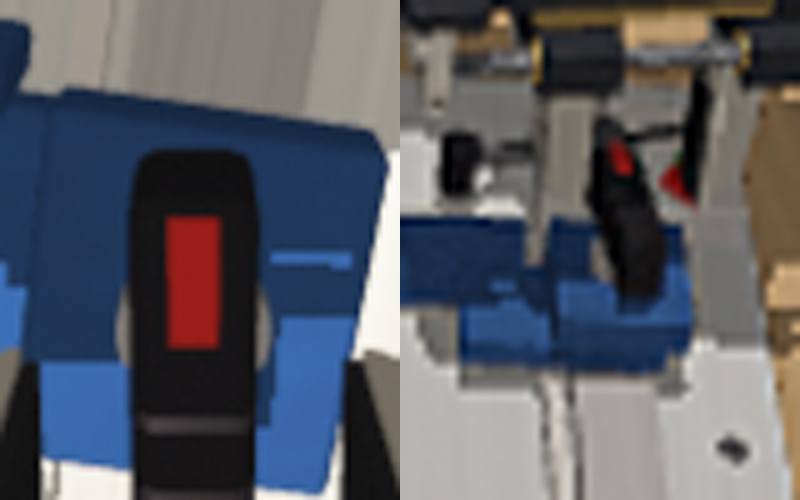

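drive_tool --commands '[[[0, 0, 0], [0, 0, 0.5], -0.2], [[0, 0, 0], [0, 0, 0.9], -0.2], [[0, 0, 0], [0, 0, 0.9], -1], [[0, 0, 0], [0, 0, 0.9], -1], [[0, 0, 0], [0, 0, 0.9], -1], [[0, 0, 0], [0, 0, 0.9], -1], [[0, 0, 0], [0, 0, 0.9], -1], [[0, 0, 0], [0, 0, 0.9], -1], [[0, 0, 0], [0, 0, 0.9], -1]]'

```text
clock: 5.75
position: [0.6525, -0.0905, 0.0483]
ee_rot: [-2.191, -2.251, 0.001]
force: [-3.6, -0.5, 3.4]
width: 0.173
gripper_force: 20.0
```

drive_tool --commands '[[[0, 0, -0.1], [0, 0, 0], -1], [[0, 0, -0.2], [0, 0, 0], -1], [[0, 0, -0.3], [0, 0, 0], -1], [[0, 0, -0.4], [0, 0, 0], -1], [[0, 0, -0.5], [0, 0, 0], -1], [[0, 0, -0.6], [0, 0, 0], -1], [[0, 0, -0.7], [0, 0, 0], -1], [[0, 0, -0.8], [0, 0, 0], -1], [[0, 0, -0.9], [0, 0, 0], -1], [[0, 0, -1.0], [0, 0, 0], -1], [[0, 0, -1.1], [0, 0, 0], -1], [[0, 0, -1.15], [0, 0, 0], -1], [[0, 0, -1.15], [0, 0, 0], -1]]' --newtons 30

```text
clock: 6.83
position: [0.6537, -0.0897, 0.0483]
ee_rot: [0.611, 3.081, 0.002]
force: [1.8, 1.5, -0.5]
width: 0.169
gripper_force: 30.0
```

drive_tool --commands '[[[0, 0, 0], [-0.26, -0.96, 0], -1], [[0, 0, 0], [-0.52, -1.93, 0], -1], [[0, 0, 0], [-0.78, -2.9, 0], -1], [[0, 0, 0], [-1.04, -3.86, 0], -1], [[0, 0, 0], [-1.3, -4.83, 0], -1], [[0, 0, 0], [-1.57, -5.79, 0], -1], [[0, 0, 0], [-1.83, -6.76, 0], -1], [[0, 0, 0], [-2.09, -7.72, 0], -1], [[0, 0, 0], [-2.35, -8.69, 0], -1], [[0, 0, 0], [-2.61, -9.65, 0], -1], [[0, 0, 0], [-2.87, -10.62, 0], -1], [[0, 0, 0], [-3.26, -12.06, 0], -1], [[0, 0, 0], [-3.26, -12.06, 0], -1], [[0, 0, 0], [-3.26, -12.06, 0], -1]]'

```text
clock: 8.0
position: [0.6382, -0.218, 0.0484]
ee_rot: [0.62, 3.076, -0.004]
force: [6.7, -3.2, -7.4]
width: 0.169
gripper_force: 30.0
```

drive_tool --commands '[[[0, 0, 0], [0, 0, 0], 0], [[0, 0, 0], [0, 0, 0], 0], [[0, 0, 0], [0, 0, 0], 0], [[0, 0, 0], [0, 0, 0], 0], [[0, 0, 0], [0, 0, -2], 1], [[0, 0, 0], [0, 0, -5], 1], [[0, 0, 0], [0, 0, -9], 1], [[0, 0, 0], [0, 0, -12], 1], [[0, 0, 0], [0, 0, -12], 1]]'

```text
clock: 8.75
position: [0.6402, -0.2157, 0.1757]
ee_rot: [0.613, 3.07, -0.001]
force: [0.6, -0.9, 0.3]
width: 0.775
gripper_force: 0.0
```

Run:
```python
from h import *
s=readout.observe();print(s["position"],s["width"])
goal([.412,.209,.17],-.18)
```

```text
[ 0.6402478  -0.2157302   0.17570187] 0.775425126456891
turn [0.008 0.008 1.356] shift cm [37.39 30.44  0.22] t 8.75
```

drive_tool --commands '[[[0, 0, 1.356], [37.4, 30.4, 0], 1], [[0, 0, 1.356], [37.4, 30.4, 0], 1], [[0, 0, 1.356], [37.4, 30.4, 0], 1], [[0, 0, 1.356], [37.4, 30.4, 0], 1], [[0, 0, 1.356], [37.4, 30.4, 0], 1], [[0, 0, 1.356], [37.4, 30.4, 0], 1], [[0, 0, 1.356], [37.4, 30.4, 0], 1], [[0, 0, 1.356], [37.4, 30.4, 0], 1], [[0, 0, 1.356], [37.4, 30.4, 0], 1], [[0, 0, 1.356], [37.4, 30.4, 0], 1], [[0, 0, 1.356], [37.4, 30.4, 0], 1], [[0, 0, 1.356], [37.4, 30.4, 0], 1], [[0, 0, 1.356], [37.4, 30.4, 0], 1], [[0, 0, 1.356], [37.4, 30.4, 0], 1], [[0, 0, 1.356], [37.4, 30.4, 0], 1], [[0, 0, 1.356], [37.4, 30.4, 0], 1], [[0, 0, 1.356], [37.4, 30.4, 0], 1], [[0, 0, 1.356], [37.4, 30.4, 0], 1]]'

```text
clock: 10.25
position: [0.4088, 0.2087, 0.1682]
ee_rot: [2.413, 2.011, -0.0]
force: [1.0, -0.3, -0.0]
width: 1.001
gripper_force: 0.0
```

Run:
```python
from h import *
s=readout.observe();print(s["position"],s["joints"].round(2),s["dq"].round(2))
iw=cams.camera_info("wrist");W=cams.get_image("wrist");cv2.imwrite("pics/w6.png",W)
for c in blobs(mask(W,(160,100,40),(179,255,255)),300):
    r=cv2.minAreaRect(c);print(np.round(r[0]),cv2.contourArea(c),np.round(r[1]),cv2.boxPoints(r).round().tolist())
print("pred top",proj(iw,[[.412,.209,.052],[.412,.209,.0]]).round(),"bottle",proj(iw,[[.466,.258,.07]]).round())
T=cams.get_image("top");S=cams.get_image("side")
cv2.imwrite("pics/c2.png",np.vstack([np.hstack([W[:400:1,:]]),cv2.resize(np.hstack([T[100:195,268:442]]),(366,200))[:, :].copy() if 0 else cv2.copyMakeBorder(cv2.resize(T[100:195,268:442],(366,200),interpolation=2),0,0,0,274,0)]))
```

```text
[0.40875895 0.20870974 0.16821736] [-0.8   0.18  0.24  2.   -0.05  0.97 -0.71] [-0.  0. -0. -0. -0.  0. -0.]
[286. 304.] 836.5 [25. 53.] [[260.0, 292.0], [313.0, 292.0], [313.0, 317.0], [260.0, 317.0]]
[277. 254.] 782.0 [25. 52.] [[251.0, 241.0], [303.0, 241.0], [303.0, 266.0], [251.0, 266.0]]
[320. 179.] 3188.5 [70. 48.] [[296.0, 144.0], [344.0, 144.0], [344.0, 214.0], [296.0, 214.0]]
[196. 163.] 4096.5 [62. 74.] [[162.0, 197.0], [168.0, 123.0], [230.0, 128.0], [224.0, 202.0]]
pred top [[319. 184.]
 [319. 175.]] bottle [[363. 133.]]
```

View pics/c2.png

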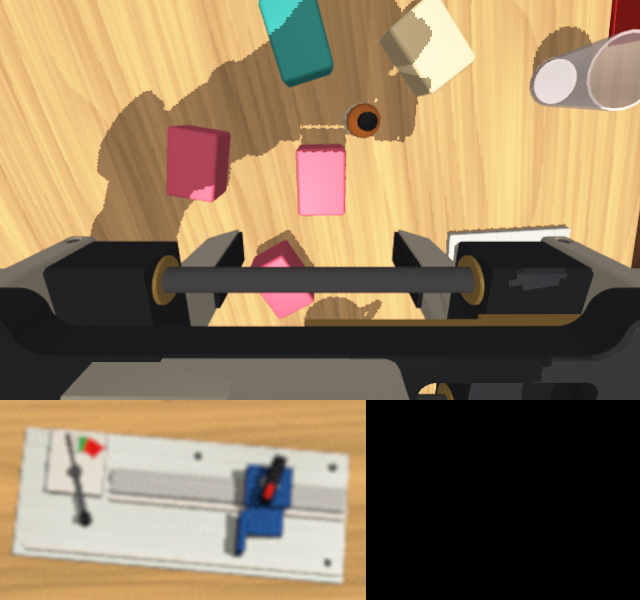

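drive_tool --commands '[[[0, 0, 0], [-0.7, 0.4, 4], 1], [[0, 0, 0], [-0.7, 0.4, 8], 1], [[0, 0, 0], [-0.7, 0.4, 11], 1], [[0, 0, 0], [-0.7, 0.4, 13.5], 1], [[0, 0, 0], [-0.7, 0.4, 15], 1], [[0, 0, 0], [-0.7, 0.4, 15.9], 1], [[0, 0, 0], [-0.7, 0.4, 16.4], 1], [[0, 0, 0], [-0.7, 0.4, 16.4], 1]]'

```text
clock: 11.07
position: [0.4108, 0.2021, 0.0038]
ee_rot: [-2.412, -2.013, 0.001]
force: [-0.4, 0.1, -0.3]
width: 1.002
gripper_force: 0.0
```

Run:
```python
from h import *
s=readout.observe();print(s["position"],s["force"],s["width"])
iw=cams.camera_info("wrist");W=cams.get_image("wrist");it=cams.camera_info("top")
for c in blobs(mask(W,(160,100,40),(179,255,255)),300):
    r=cv2.boundingRect(c);print(r)
# height of the soap top: far(+y) top corners w6 vs top cam
print(proj(iw,[[.413-.028,.211+.04,.052],[.413+.028,.211+.04,.052],[.4,.2,.052]]).round())
```

```text
[0.41082    0.2021182  0.00383827] [-0.41595654  0.06016863 -0.25845378] 1.0015126501875649
(268, 158, 100, 109)
(0, 123, 154, 136)
[[252. 178.]
 [355. 159.]
 [298. 257.]]
```

drive_tool --commands '[[[0, 0, 0], [0, 0, 0], -1], [[0, 0, 0], [0, 0, 0], -1], [[0, 0, 0], [0, 0, 0], -1], [[0, 0, 0], [0, 0, 0], -1], [[0, 0, 0], [0, 0, 0], -1], [[0, 0, 0], [0, 0, 0], -1], [[0, 0, 0], [0, 0, 0], -1], [[0, 0, 0], [0, 0, 0], -1], [[0, 0, 0], [0, 0, 0], -1], [[0, 0, 0], [0, 0, 0], -1]]' --newtons 25

```text
clock: 11.95
position: [0.411, 0.2025, 0.0044]
ee_rot: [-2.411, -2.014, -0.001]
force: [-0.4, 0.1, 5.9]
width: 0.605
gripper_force: 25.0
```

drive_tool --commands '[[[0, 0, 0], [0, 0, -1], -1], [[0, 0, 0], [0, 0, -3], -1], [[0, 0, 0], [0, 0, -6], -1], [[0, 0, 0], [0, 0, -9], -1], [[0, 0, 0], [0, 0, -12], -1], [[0, 0, 0], [0, 0, -14], -1], [[0, 0, 0], [0, 0, -14], -1]]'

```text
clock: 12.53
position: [0.4128, 0.2034, 0.1477]
ee_rot: [2.411, 2.013, 0.009]
force: [-0.5, 0.3, -2.9]
width: 0.607
gripper_force: 25.0
```

Run:
```python
from h import *
s=readout.observe();print(s["position"],s["force"],s["ft_torque"].round(3),s["width"])
W=cams.get_image("wrist")
for c in blobs(mask(W,(160,100,40),(179,255,255)),300): print(cv2.boundingRect(c))
goal([.5947,-.0948,.145],-.124)
```

```text
[0.41275068 0.20344924 0.14771368] [-0.5133452   0.25145123 -2.91830754] [-0.084 -0.02  -0.037] 0.6069535142655524
(258, 292, 103, 27)
(268, 158, 99, 109)
(151, 122, 69, 81)
turn [ 0.002 -0.003 -0.055] shift cm [-26.05  23.3    0.04] t 12.58
```

drive_tool --commands '[[[0, 0, -0.055], [-2.6, 2.3, 0], -1], [[0, 0, -0.055], [-5.2, 4.6, 0], -1], [[0, 0, -0.055], [-7.8, 7.0, 0], -1], [[0, 0, -0.055], [-10.4, 9.3, 0], -1], [[0, 0, -0.055], [-13, 11.6, 0], -1], [[0, 0, -0.055], [-15.6, 14, 0], -1], [[0, 0, -0.055], [-18.2, 16.3, 0], -1], [[0, 0, -0.055], [-20.8, 18.6, 0], -1], [[0, 0, -0.055], [-23.4, 21, 0], -1], [[0, 0, -0.055], [-25, 22.4, 0], -1], [[0, 0, -0.055], [-26.05, 23.3, 0], -1], [[0, 0, -0.055], [-26.05, 23.3, 0], -1], [[0, 0, -0.055], [-26.05, 23.3, 0], -1], [[0, 0, -0.055], [-26.05, 23.3, 0], -1]]'

```text
clock: 13.75
position: [0.5926, -0.0936, 0.1432]
ee_rot: [-2.351, -2.08, 0.001]
force: [0.5, 0.1, -2.0]
width: 0.604
gripper_force: 25.0
```

Run:
```python
from h import *
goal([.5947,-.0948,.145],-.124)
iw=cams.camera_info("wrist");W=cams.get_image("wrist");cv2.imwrite("pics/w7.png",W)
s=readout.observe();print(s["position"])
# predicted bed features
O=np.array([.5933,-.1057]);by=np.array([.1235,.9923]);bx=np.array([.9923,-.1235])
def B(x,y,z): return np.r_[O+x*bx+y*by,z]
print(proj(iw,[B(-.032,.185,.022),B(-.032,.1,.022),B(.032,.09,.022),B(.035,.095,.028),B(.115,.095,.028),B(.035,.165,.028),B(.06,.13,.035),B(0,.112,.044)]).round(1))
cv2.imwrite("pics/c3.png",cv2.resize(W[0:200,180:500],(800,500),interpolation=2))
```

```text
turn [-0.002 -0.001  0.001] shift cm [-0.1   0.22 -0.19] t 13.75
[ 0.59280409 -0.09336709  0.14347399]
[[286.9  13.2]
 [289.2 103.7]
 [348.5 113.5]
 [352.1 108.5]
 [427.7 108.7]
 [354.6  34.2]
 [379.1  71.6]
 [319.1  90. ]]
```

View pics/c3.png

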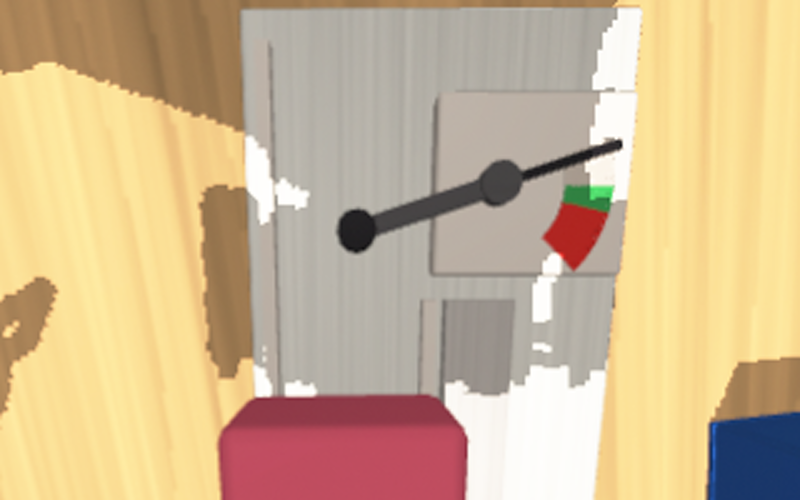

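Run:
```python
from h import *
O=np.array([.5933,-.1057]);by=np.array([.1235,.9923]);bx=np.array([.9923,-.1235])
iw=cams.camera_info("wrist");f=lambda p,z:[(round((q[:2]-O)@bx,4),round((q[:2]-O)@by,4)) for q in plane(iw,p,z)]
print("cx",iw["camera_matrix"][0,2])
print("soap top front",f([(268,174),(366.5,174)],.191), "front edge2",f([(281,159),(357,159)],.139))
print("walls",f([(287.6,18),(290.8,104),(292.8,158)],.022),f([(348.4,120),(348.4,158)],.022))
s=readout.observe();print("tcp bed",(s["position"][:2]-O)@bx,(s["position"][:2]-O)@by,s["position"][2])
goal([.5947,-.0948,.0145],-.124)
```

```text
cx 317.82522206828725
soap top front [(np.float64(-0.0278), np.float64(0.0574)), (np.float64(0.0256), np.float64(0.0575))] front edge2 [(np.float64(-0.0273), np.float64(0.0579)), (np.float64(0.0273), np.float64(0.058))]
walls [(np.float64(-0.0313), np.float64(0.1811)), (np.float64(-0.0301), np.float64(0.0999)), (np.float64(-0.0293), np.float64(0.0418))] [(np.float64(0.0323), np.float64(0.0835)), (np.float64(0.0337), np.float64(0.042))]
tcp bed -0.002015209484941652 0.012176701248878275 0.1434739882550575
turn [-0.002 -0.001  0.002] shift cm [-0.13  0.23 12.9 ] t 13.8
```

drive_tool --commands '[[[0, 0, 0], [0, 0.2, 3], -1], [[0, 0, 0], [0, 0.2, 6], -1], [[0, 0, 0], [0, 0.2, 8.5], -1], [[0, 0, 0], [0, 0.2, 10.5], -1], [[0, 0, 0], [0, 0.2, 11.3], -1], [[0, 0, 0], [0, 0.2, 11.8], -1], [[0, 0, 0], [0, 0.2, 12.2], -1], [[0, 0, 0], [0, 0.2, 12.5], -1], [[0, 0, 0], [0, 0.2, 12.6], -1], [[0, 0, 0], [0, 0.2, 12.6], -1]]'

```text
clock: 14.63
position: [0.5962, -0.0957, 0.0189]
ee_rot: [2.354, 2.079, 0.001]
force: [-0.2, -0.0, -2.5]
width: 0.608
gripper_force: 25.0
```

drive_tool --commands '[[[0, 0, 0], [0, 0, 0.1], -1], [[0, 0, 0], [0, 0, 0.2], -1], [[0, 0, 0], [0, 0, 0.3], -1], [[0, 0, 0], [0, 0, 0.36], -1], [[0, 0, 0], [0, 0, 0.42], -1], [[0, 0, 0], [0, 0, 0.42], -1], [[0, 0, 0], [0, 0, 0.42], -1]]'

```text
clock: 15.22
position: [0.5958, -0.0957, 0.0145]
ee_rot: [2.355, 2.079, 0.001]
force: [-3.0, 1.0, 4.8]
width: 0.607
gripper_force: 25.0
```

drive_tool --commands '[[[0, 0, 0], [0, 0, 0], 0.6], [[0, 0, 0], [0, 0, 0], 0.6], [[0, 0, 0], [0, 0, 0], 0.6], [[0, 0, 0], [0, 0, 0], 0.6], [[0, 0, 0], [0, 0, 0], 0.6], [[0, 0, 0], [0, 0, 0], 0.6], [[0, 0, 0], [0, 0, -1.5], 0.6], [[0, 0, 0], [0, 0, -4], 0.6], [[0, 0, 0], [0, 0, -8], 0.6], [[0, 0, 0], [0, 0, -12], 0.6], [[0, 0, 0], [0, 0, -12], 0.6], [[0, 0, 0], [0, 0, -12], 0.6]]'

```text
clock: 16.22
position: [0.5976, -0.096, 0.1367]
ee_rot: [2.352, 2.077, 0.006]
force: [-0.4, -0.5, -1.7]
width: 0.802
gripper_force: 0.0
```

Run:
```python
from h import *
O=np.array([.5933,-.1057]);by=np.array([.1235,.9923]);bx=np.array([.9923,-.1235])
s=readout.observe();print(s["position"],s["width"],s["clock"])
bed=lambda q:((q[:,:2]-O)@np.c_[bx,by]).round(4).tolist()
for n in("top","wrist"):
    i=cams.camera_info(n);W=cams.get_image(n);cv2.imwrite(f"pics/{n}8.png",W)
    for c in blobs(mask(W,(160,100,40),(179,255,255)),300):
        q=cv2.minAreaRect(c)
        print(n,cv2.boundingRect(c),bed(plane(i,cv2.boxPoints(q),.062)),bed(plane(i,[q[0]],.05)))
# knob/carriage in top
i=cams.camera_info("top");T=cv2.imread("pics/top8.png");m=mask(T,(100,110,40),(125,255,255));m[:100]=0
for c in blobs(m,60): q=cv2.minAreaRect(c);print("blue",cv2.boundingRect(c),bed(plane(i,[q[0]],.056)))
h=cv2.cvtColor(T,cv2.COLOR_BGR2HSV)
goal([.640,-.2157,.13],-.12+1.29)
```

```text
[ 0.59755111 -0.0960442   0.13669784] 0.8018229203208908 16.2167
top (192, 277, 38, 30) [[-0.3814, 0.3585], [-0.3257, 0.3467], [-0.343, 0.265], [-0.3983, 0.277]] [[-0.3634, 0.3147]]
wrist (288, 143, 58, 81) [[-0.0277, -0.0197], [-0.0253, 0.0612], [0.0287, 0.0612], [0.0309, -0.0198]] [[0.0016, 0.0196]]
wrist (0, 0, 96, 95) [[-0.2613, 0.1786], [-0.182, 0.1783], [-0.1983, 0.105], [-0.2845, 0.1052]] [[-0.2414, 0.1458]]
blue (389, 133, 17, 31) [[0.0354, -0.1146]]
turn [-0.000e+00 -1.000e-03 -1.294e+00] shift cm [-11.38   5.94   0.34] t 16.32
```

Run:
```python
from h import *
goal([.6385,-.218,.12],1.173)
```

```text
turn [-0.000e+00 -1.000e-03 -1.297e+00] shift cm [-11.62   5.82   1.34] t 16.32
```

drive_tool --commands '[[[0, 0, -0.12], [-4, 2, 0], 0.6], [[0, 0, -0.24], [-8, 4, 0], 0.6], [[0, 0, -0.36], [-11.6, 5.8, 0], 0.6], [[0, 0, -0.48], [-11.6, 5.8, 0], 0.6], [[0, 0, -0.6], [-11.6, 5.8, 0], 0.6], [[0, 0, -0.72], [-11.6, 5.8, 0], 0.6], [[0, 0, -0.84], [-11.6, 5.8, 0], 0.6], [[0, 0, -0.96], [-11.6, 5.8, 0], 0.6], [[0, 0, -1.08], [-11.6, 5.8, 0], 0.6], [[0, 0, -1.2], [-11.6, 5.8, 0], 0.6], [[0, 0, -1.3], [-11.6, 5.8, 0], 0.6], [[0, 0, -1.3], [-11.6, 5.8, 0], 0.6], [[0, 0, -1.3], [-11.6, 5.8, 0], 0.6]]'

```text
clock: 17.4
position: [0.6379, -0.2178, 0.1324]
ee_rot: [-0.621, -3.077, -0.001]
force: [-1.0, -0.9, 0.2]
width: 0.798
gripper_force: 0.0
```

Run:
```python
from h import *
iw=cams.camera_info("wrist");W=cams.get_image("wrist");cv2.imwrite("pics/w9.png",W)
s=readout.observe();print(s["position"],s["ee_rot"])
m=mask(W,(170,120,60),(8,255,255))
for c in blobs(m,30): q=cv2.minAreaRect(c);print(q,cv2.boundingRect(c),plane(iw,[q[0]],.094).round(4))
R=.02
a=1.173+np.pi/2
print("pred mark",proj(iw,[[.6385+.02*np.cos(a),-.218+.02*np.sin(a),.094],[.6385-.0,-.218,.094]]).round())
goal([.6385,-.218,.0483],1.173)
```

```text
[ 0.63815868 -0.21780306  0.13271614] [-6.21732534e-01 -3.07731596e+00 -7.99823591e-04]
((317.5, 185.5), (19.0, 7.0), 90.0) (314, 176, 8, 20) [[ 0.6214 -0.2118  0.094 ]]
((519.5294799804688, 164.38235473632812), (22.070741653442383, 19.402849197387695), 14.03624439239502) (507, 154, 25, 21) [[ 0.6707 -0.0472  0.094 ]]
((429.1221923828125, 101.65361022949219), (62.08348846435547, 104.39762115478516), 73.88658142089844) (375, 59, 105, 84) [[ 0.5927 -0.1035  0.094 ]]
pred mark [[319. 183.]
 [319. 206.]]
turn [ 0.    -0.002 -0.001] shift cm [-0.06 -0.01  8.44] t 17.45
```

drive_tool --commands '[[[0, 0, 0], [0, 0, 4], 0.6], [[0, 0, 0], [0, 0, 7], 0.2], [[0, 0, 0], [0, 0, 8.4], -1], [[0, 0, 0], [0, 0, 8.4], -1], [[0, 0, 0], [0, 0, 8.4], -1], [[0, 0, 0], [0, 0, 8.4], -1], [[0, 0, 0], [0, 0, 8.4], -1], [[0, 0, 0], [0, 0, 8.4], -1], [[0, 0, 0], [0, 0, 8.4], -1], [[0, 0, 0], [0, 0, 8.4], -1], [[0, 0, 0], [0, 0, 8.4], -1], [[0, 0, 0], [0, 0, 8.4], -1], [[0, 0, 0], [0, 0, 8.4], -1], [[0, 0, 0], [0, 0, 8.4], -1], [[0, 0, 0], [0, 0, 8.4], -1]]' --newtons 30

```text
clock: 18.7
position: [0.6392, -0.2182, 0.0506]
ee_rot: [0.616, 3.08, -0.0]
force: [-1.0, 0.0, 4.9]
width: 0.166
gripper_force: 30.0
```

drive_tool --commands '[[[0, 0, 0], [0.27, 0.96, 0], -1], [[0, 0, 0], [0.55, 1.92, 0], -1], [[0, 0, 0], [0.82, 2.89, 0], -1], [[0, 0, 0], [1.09, 3.85, 0], -1], [[0, 0, 0], [1.28, 4.5, 0], -1], [[0, 0, 0], [1.4, 4.9, 0], -1], [[0, 0, 0], [1.52, 5.3, 0], -1], [[0, 0, 0], [1.64, 5.77, 0], -1], [[0, 0, 0], [1.77, 6.25, 0], -1], [[0, 0, 0], [1.91, 6.73, 0], -1], [[0, 0, 0], [2.05, 7.2, 0], -1], [[0, 0, 0], [2.18, 7.7, 0], -1], [[0, 0, 0], [2.32, 8.18, 0], -1], [[0, 0, 0], [2.46, 8.66, 0], -1], [[0, 0, 0], [2.6, 9.14, 0], -1], [[0, 0, 0], [2.73, 9.62, 0], -1], [[0, 0, 0], [2.73, 9.62, 0], -1], [[0, 0, 0], [2.73, 9.62, 0], -1]]'

```text
clock: 20.2
position: [0.6512, -0.1184, 0.0506]
ee_rot: [0.615, 3.08, -0.0]
force: [-0.1, -2.6, 7.3]
width: 0.166
gripper_force: 30.0
```

Run:
```python
from h import *
O=np.array([.5933,-.1057]);by=np.array([.1235,.9923]);bx=np.array([.9923,-.1235])
B=lambda x,y,z:np.r_[O+x*bx+y*by,z]
s=readout.observe();print(s["position"],s["force"],(s["position"][:2]-O)@by+.032)
iw=cams.camera_info("wrist");W=cams.get_image("wrist");cv2.imwrite("pics/w10.png",W)
print(proj(iw,[B(0,.112,.044),B(.06,.13,.035),B(.1,.13,.03),B(.035,.095,.028)]).round())
bed=lambda q:((q[:,:2]-O)@np.c_[bx,by]).round(4).tolist()
for nm,lo,hi in(("pink",(160,100,40),(176,255,255)),("red",(176,150,60),(6,255,255)),("green",(45,90,40),(80,255,255))):
    for c in blobs(mask(W,lo,hi),25): q=cv2.minAreaRect(c);print(nm,cv2.boundingRect(c),bed(plane(iw,[q[0]],.03)))
h=cv2.cvtColor(W,cv2.COLOR_BGR2HSV)
m=(h[...,2]<75).astype(np.uint8)*255;m[240:]=0
for c in blobs(m,25): q=cv2.minAreaRect(c);print("dark",cv2.boundingRect(c),np.round(q[0]),np.round(q[1]),bed(plane(iw,[q[0]],.035)))
```

```text
[ 0.65119114 -0.118369    0.05060071] [-0.14318379 -2.61560458  7.31573951] 0.02657810375026728
[[461.  96.]
 [489. 170.]
 [490. 215.]
 [435. 150.]]
pink (332, 57, 137, 117) [[0.003, 0.0758]]
red (312, 204, 12, 27) [[0.0635, -0.0076]]
red (448, 200, 32, 26) [[0.0922, 0.1095]]
green (478, 203, 12, 23) [[0.0974, 0.1236]]
dark (272, 177, 75, 63) [316. 214.] [59. 77.] [[0.0588, -0.0079]]
dark (462, 87, 49, 137) [482. 156.] [144.  28.] [[0.0478, 0.1262]]
```

```bash
cat >> h.py <<'E'
O=np.array([.5933,-.1057]);by=np.array([.1185,.9930]);bx=np.array([.9930,-.1185])
bed=lambda q:(q[:,:2]-O)@np.c_[bx,by]
def lever(W,iw,zr=.044,zp=.034):
    """angle from roller-to-pivot and pivot-to-tip dark pixels"""
    m=(W.max(2)<85).astype(np.uint8)
    v,u=np.where(m);p=np.c_[u,v].astype(float)
    q=bed(plane(iw,p,.035));k=(q[:,0]>-.012)&(q[:,0]<.116)&(q[:,1]>.085)&(q[:,1]<.175)
    n,l,st,ce=cv2.connectedComponentsWithStats(m)
    lab=l[v[k].astype(int),u[k].astype(int)];b=np.bincount(lab).argmax()
    q=q[k][lab==b]
    vx,vy,x0,y0=cv2.fitLine(np.float32(q),cv2.DIST_HUBER,0,.001,.001).ravel()
    ends=[q[np.argsort(q[:,0])[:30]].mean(0).round(4).tolist(),q[np.argsort(q[:,0])[-10:]].mean(0).round(4).tolist()]
    return round(.30+np.arctan(-vy/vx)*1.,4) if 0 else (.30-np.arctan(vy/vx),len(q),(x0,y0),ends)
def look(tag):
    s=readout.observe();iw=cams.camera_info("wrist");W=cams.get_image("wrist");cv2.imwrite(f"pics/{tag}.png",W)
    print("t",round(s["clock"],2),s["position"].round(4),s["force"].round(1),"lever",lever(W,iw))
E
python3 - <<'E'
from h import *
look("w11")
W=cv2.imread("pics/w7.png")
import types
iw=dict(cams.camera_info("wrist"))
# w7 pose: rebuild from the recorded TCP pose through the fixed tool-camera transform
s=readout.observe();R=Ro.from_rotvec(s["ee_rot"]).as_matrix();A=iw["R"]@R;c=R.T@(-iw["R"].T@iw["t"]-s["position"])
R7=Ro.from_rotvec([-2.351,-2.08,.001]).as_matrix();j=dict(iw);j["R"]=A@R7.T;j["t"]=-j["R"]@(np.array([.5928,-.0934,.1435])+R7@c)
print("rest",lever(W,j))
E
```

```text
t 20.25 [ 0.6512 -0.1183  0.0506] [-0.4 -1.6  6.3] lever (np.float32(0.121263295), 1674, (np.float32(0.04850017), np.float32(0.12647921)), [[-0.003, 0.1199], [0.1081, 0.1398]])
rest (np.float32(0.0016436875), 901, (np.float32(0.040264197), np.float32(0.12251859)), [[-0.0038, 0.1101], [0.1052, 0.1423]])
```

drive_tool --commands '[[[0, 0, 0], [0.07, 0.24, 0], -1], [[0, 0, 0], [0.14, 0.48, 0], -1], [[0, 0, 0], [0.2, 0.72, 0], -1], [[0, 0, 0], [0.27, 0.96, 0], -1], [[0, 0, 0], [0.34, 1.2, 0], -1], [[0, 0, 0], [0.34, 1.2, 0], -1], [[0, 0, 0], [0.34, 1.2, 0], -1]]'

```text
clock: 20.88
position: [0.6525, -0.1071, 0.0506]
ee_rot: [0.617, 3.079, -0.002]
force: [-0.2, -3.7, 6.1]
width: 0.164
gripper_force: 30.0
```

```bash
python3 -c "
from h import *
look('w12')"
```

```text
t 20.88 [ 0.6525 -0.1071  0.0506] [-0.2 -3.7  6.1] lever (np.float32(0.31837946), 1478, (np.float32(0.037638787), np.float32(0.12966794)), [[-0.0048, 0.1312], [0.1097, 0.1307]])
```

drive_tool --commands '[[[0, 0, 0], [0.05, 0.18, 0], -1], [[0, 0, 0], [0.1, 0.36, 0], -1], [[0, 0, 0], [0.1, 0.36, 0], -1], [[0, 0, 0], [0.1, 0.36, 0], -1]]'

```text
clock: 21.27
position: [0.653, -0.1036, 0.0506]
ee_rot: [0.617, 3.079, -0.002]
force: [-0.9, -5.1, 7.4]
width: 0.161
gripper_force: 30.0
```

```bash
python3 -c "
from h import *
look('w13')"
```

```text
t 21.27 [ 0.653  -0.1036  0.0506] [-0.9 -5.1  7.4] lever (np.float32(0.37557814), 1423, (np.float32(0.06487111), np.float32(0.12930045)), [[-0.0048, 0.1346], [0.1096, 0.1279]])
```

Lever is at 0.376, mid-green. Now I turn the knob back in two parts, checking the pointer between them.

drive_tool --commands '[[[0, 0, 0.1], [0, 0, 0], -1], [[0, 0, 0.2], [0, 0, 0], -1], [[0, 0, 0.3], [0, 0, 0], -1], [[0, 0, 0.4], [0, 0, 0], -1], [[0, 0, 0.5], [0, 0, 0], -1], [[0, 0, 0.6], [0, 0, 0], -1], [[0, 0, 0.65], [0, 0, 0], -1], [[0, 0, 0.65], [0, 0, 0], -1], [[0, 0, 0.65], [0, 0, 0], -1]]'

```text
clock: 22.07
position: [0.6521, -0.1041, 0.0506]
ee_rot: [1.569, 2.721, -0.003]
force: [-4.0, -5.7, 8.0]
width: 0.161
gripper_force: 30.0
```

```bash
python3 -c "
from h import *
look('w14');print(readout.observe()['ft_torque'],readout.observe()['joints'].round(2))"
```

```text
t 22.07 [ 0.6521 -0.1041  0.0506] [-4.  -5.7  8. ] lever (np.float32(0.35834825), 2095, (np.float32(0.043969795), np.float32(0.12967321)), [[-0.0065, 0.1319], [0.1099, 0.1278]])
[-1.33329089  0.81757466  0.02240512] [-0.07  0.62  0.23  1.64 -0.17  0.9   0.74]
```

drive_tool --commands '[[[0, 0, 0.1], [0, 0, 0], -1], [[0, 0, 0.2], [0, 0, 0], -1], [[0, 0, 0.3], [0, 0, 0], -1], [[0, 0, 0.4], [0, 0, 0], -1], [[0, 0, 0.5], [0, 0, 0], -1], [[0, 0, 0.58], [0, 0, 0], -1], [[0, 0, 0.65], [0, 0, 0], -1], [[0, 0, 0.7], [0, 0, 0], -1], [[0, 0, 0.7], [0, 0, 0], -1], [[0, 0, 0.7], [0, 0, 0], -1]]'

```text
clock: 22.95
position: [0.6507, -0.1042, 0.0506]
ee_rot: [-2.407, -2.019, 0.005]
force: [-9.2, -5.5, 14.1]
width: 0.162
gripper_force: 30.8
```

```bash
python3 -c "
from h import *
look('w15');s=readout.observe();print(s['ft_torque'],s['joints'].round(2));R=Ro.from_rotvec(s['ee_rot']).as_matrix();print('clamp by tool',np.arctan2(R[1,1],R[0,1])+np.arctan2(bx[0]*0+.1185,.993),R[:,1])"
```

```text
t 22.95 [ 0.6507 -0.1042  0.0506] [-9.2 -5.5 14.1] lever (np.float32(0.3385245), 2270, (np.float32(0.054213118), np.float32(0.12874371)), [[-0.0082, 0.1315], [0.1102, 0.1271]])
[-1.27751671  2.0959955   0.48932963] [-0.19  0.64  0.42  1.65 -0.31  0.92  0.17]
clamp by tool -0.05581564498221761 [ 0.98479513 -0.1737032  -0.00239775]
```

drive_tool --commands '[[[0, 0, 0.7], [0, 0, 0], -1], [[0, 0, 0.0], [0, 0, 0], -0.2], [[0, 0, 0], [0, 0, 0], -0.2], [[0, 0, 0], [0, 0, 0], -0.2], [[0, 0, 0], [0, 0, 0], -0.2], [[0, 0, 0], [0, 0, 0], -0.2]]'

```text
clock: 23.5
position: [0.6527, -0.1019, 0.0497]
ee_rot: [-2.406, -2.019, -0.0]
force: [0.7, 0.1, 0.5]
width: 0.398
gripper_force: 0.0
```

drive_tool --commands '[[[0, 0, 0], [0, 0, -2], -0.2], [[0, 0, 0], [0, 0, -5], -0.2], [[0, 0, 0], [0, 0, -9], -0.2], [[0, 0, 0], [0, 0, -12], -0.2], [[0, 0, 0], [0, 0, -12], -0.2], [[0, 0, 0], [0, 0, -12], -0.2]]'

```text
clock: 24.0
position: [0.654, -0.1026, 0.172]
ee_rot: [2.405, 2.018, 0.005]
force: [0.4, 0.3, -1.4]
width: 0.4
gripper_force: 0.0
```

Run:
```python
from h import *
look('w16')
iw=cams.camera_info("wrist");W=cv2.imread("pics/w16.png")
# knob: dark blob near the grip; project at top height
m=(W.max(2)<60).astype(np.uint8)*255|mask(W,(170,120,60),(8,255,255))
m=cv2.morphologyEx(m,cv2.MORPH_CLOSE,np.ones((3,3)))
for c in blobs(m,60):
    q=cv2.minAreaRect(c);b=bed(plane(iw,cv2.boxPoints(q),.094))
    if cv2.boundingRect(c)[1]<235:print(cv2.boundingRect(c),b.round(4).tolist())
for nm,lo,hi in(("pink",(160,100,40),(176,255,255)),("blue",(100,110,40),(125,255,255)),("redmark",(177,150,60),(6,255,255)),("green",(45,90,40),(80,255,255))):
    for c in blobs(mask(W,lo,hi),25): q=cv2.minAreaRect(c);print(nm,cv2.boundingRect(c),bed(plane(iw,cv2.boxPoints(q),dict(pink=.062,blue=.056,redmark=.094,green=.03)[nm])).round(3).tolist())
cv2.imwrite("pics/final.png",W)
```

```text
t 24.0 [ 0.654  -0.1026  0.172 ] [ 0.4  0.3 -1.4] lever (np.float32(0.33592603), 437, (np.float32(0.06714344), np.float32(0.12839317)), [[0.0387, 0.1304], [0.1091, 0.1272]])
(254, 233, 129, 44) [[-0.0093, -0.0284], [0.1252, -0.0359], [0.1256, -0.0873], [-0.0154, -0.0794]]
(303, 163, 23, 55) [[0.0453, 0.0403], [0.0605, 0.0425], [0.0685, -0.0141], [0.0524, -0.0166]]
(331, 82, 22, 24) [[0.0749, 0.1007], [0.0841, 0.1176], [0.0984, 0.1106], [0.0895, 0.0935]]
(229, 70, 62, 95) [[-0.0145, 0.128], [0.0363, 0.129], [0.0364, 0.0427], [-0.0193, 0.0411]]
(288, 68, 69, 16) [[0.04, 0.1283], [0.1006, 0.125], [0.1003, 0.1125], [0.0389, 0.1159]]
(532, 53, 76, 57) [[0.2553, 0.127], [0.3225, 0.1254], [0.3349, 0.0785], [0.2641, 0.0801]]
(0, 22, 69, 91) [[-0.204, 0.1786], [-0.1454, 0.1752], [-0.1678, 0.1025], [-0.2315, 0.1061]]
pink (229, 82, 62, 80) [[-0.025, 0.121], [0.033, 0.123], [0.034, 0.043], [-0.028, 0.04]]
pink (533, 55, 73, 54) [[0.279, 0.13], [0.351, 0.128], [0.364, 0.079], [0.288, 0.081]]
pink (0, 22, 69, 91) [[-0.266, 0.108], [-0.235, 0.189], [-0.17, 0.186], [-0.195, 0.104]]
blue (486, 293, 41, 34) [[0.268, -0.144], [0.32, -0.147], [0.328, -0.199], [0.274, -0.195]]
blue (242, 159, 95, 51) [[-0.023, 0.043], [0.081, 0.039], [0.08, -0.019], [-0.029, -0.015]]
blue (405, 138, 197, 130) [[0.157, 0.055], [0.371, 0.048], [0.411, -0.111], [0.166, -0.103]]
redmark (306, 169, 10, 17) [[0.049, 0.035], [0.055, 0.037], [0.058, 0.02], [0.052, 0.019]]
redmark (331, 82, 22, 24) [[0.075, 0.101], [0.084, 0.117], [0.098, 0.111], [0.089, 0.094]]
green (337, 76, 17, 8) [[0.088, 0.127], [0.106, 0.126], [0.105, 0.119], [0.088, 0.12]]
```

The bar still looks about 0.1 rad short of the rail direction. I'll re-grip it gently and use the torque to tell whether it is at its limit.

drive_tool --commands '[[[0, 0, -0.1], [0, -0.1, 0], -0.2], [[0, 0, -0.195], [0, -0.1, 4], -0.2], [[0, 0, -0.195], [0, -0.1, 8], -0.2], [[0, 0, -0.195], [0, -0.1, 11], -0.2], [[0, 0, -0.195], [0, -0.1, 12.2], -0.2], [[0, 0, -0.195], [0, -0.1, 12.2], -0.2], [[0, 0, -0.195], [0, -0.1, 12.2], -1], [[0, 0, -0.195], [0, -0.1, 12.2], -1], [[0, 0, -0.195], [0, -0.1, 12.2], -1], [[0, 0, -0.195], [0, -0.1, 12.2], -1], [[0, 0, -0.195], [0, -0.1, 12.2], -1], [[0, 0, -0.195], [0, -0.1, 12.2], -1], [[0, 0, -0.195], [0, -0.1, 12.2], -1]]' --newtons 30

```text
clock: 25.13
position: [0.651, -0.1028, 0.0498]
ee_rot: [-2.198, -2.244, -0.0]
force: [-6.6, 0.4, 6.5]
width: 0.169
gripper_force: 30.0
```

```bash
python3 -c "
from h import *
look('w17');s=readout.observe();print(s['ft_torque'],s['width'],s['gripper_force'])"
```

```text
t 25.13 [ 0.651  -0.1028  0.0498] [-6.6  0.4  6.5] lever (np.float32(0.34452277), 2260, (np.float32(0.04255395), np.float32(0.12939744)), [[-0.0077, 0.1314], [0.1101, 0.1275]])
[-0.12259032  1.46631544 -0.01736339] 0.16644137969410108 30.00427097082138
```

drive_tool --commands '[[[0, 0, 0.04], [0, 0, 0], -1], [[0, 0, 0.04], [0, 0, 0], -1]]'

```text
clock: 25.35
position: [0.651, -0.1028, 0.0498]
ee_rot: [-2.245, -2.197, 0.0]
force: [-5.8, -0.1, 6.4]
width: 0.168
gripper_force: 30.1
```

```bash
python3 -c "
from h import *
s=readout.observe();print(s['ft_torque'],s['force'],s['width'],s['ee_rot'])"
```

```text
[-0.12773096  1.49285812  0.20131988] [-5.75233424 -0.07314991  6.35738318] 0.16774040632445295 [-2.24491959e+00 -2.19731032e+00  2.19407148e-05]
```

drive_tool --commands '[[[0, 0, 0.04], [0, 0, 0], -1], [[0, 0, 0.04], [0, 0, 0], -1]]'

```text
clock: 25.52
position: [0.651, -0.1028, 0.0498]
ee_rot: [-2.288, -2.152, 0.0]
force: [-6.6, -0.5, 6.6]
width: 0.169
gripper_force: 30.1
```

```bash
python3 -c "
from h import *
s=readout.observe();print(s['ft_torque'],s['force'],s['width'],s['ee_rot']);look('w18')"
```

```text
[-0.04452283  1.58845832  0.1647383 ] [-6.56923005 -0.45111315  6.58445737] 0.16908212285844404 [-2.28839207e+00 -2.15194541e+00  1.96229440e-04]
t 25.52 [ 0.651  -0.1028  0.0498] [-6.6 -0.5  6.6] lever (np.float32(0.33621776), 2256, (np.float32(0.037527487), np.float32(0.12955427)), [[-0.0077, 0.131], [0.1102, 0.1275]])
```

drive_tool --commands '[[[0, 0, 0.03], [0, 0, 0], -1], [[0, 0, 0.03], [0, 0, 0], -1]]'

```text
clock: 25.73
position: [0.6509, -0.1028, 0.0498]
ee_rot: [-2.32, -2.118, 0.0]
force: [-6.9, 0.1, 7.2]
width: 0.172
gripper_force: 30.1
```

```bash
python3 -c "
from h import *
s=readout.observe();print(s['ft_torque'][2],s['width'],s['ee_rot'])"
```

```text
0.16988497012460846 0.17171279241248524 [-2.31974546e+00 -2.11805972e+00  1.44654507e-04]
```

drive_tool --commands '[[[0, 0, 0.03], [0, 0, 0], -1], [[0, 0, 0.03], [0, 0, 0], -1]]'

```text
clock: 25.9
position: [0.6509, -0.1028, 0.0498]
ee_rot: [-2.351, -2.083, 0.0]
force: [-6.1, -0.4, 7.7]
width: 0.168
gripper_force: 30.1
```

```bash
python3 -c "
from h import *
s=readout.observe();print(s['ft_torque'][2],s['width'],s['ee_rot'])"
```

```text
0.19301933531996174 0.1679426483245808 [-2.35119036e+00 -2.08304669e+00  1.82621596e-04]
```

drive_tool --commands '[[[0, 0, 0.03], [0, 0, 0], -1], [[0, 0, 0.03], [0, 0, 0], -1]]'

```text
clock: 26.07
position: [0.6509, -0.1028, 0.0498]
ee_rot: [-2.382, -2.048, 0.0]
force: [-6.9, 1.1, 7.0]
width: 0.165
gripper_force: 30.3
```

```bash
python3 -c "
from h import *
s=readout.observe();print(s['ft_torque'][2],s['width'],s['ee_rot']);look('w19')"
```

```text
0.35065908975381693 0.16516764112672322 [-2.38204494e+00 -2.04766231e+00  2.28444245e-04]
t 26.07 [ 0.6509 -0.1028  0.0498] [-6.9  1.1  7. ] lever (np.float32(0.34484568), 2268, (np.float32(0.043136444), np.float32(0.12931235)), [[-0.0081, 0.1316], [0.1101, 0.1272]])
```

drive_tool --commands '[[[0, 0, 0.015], [0, 0, 0], -1], [[0, 0, 0.015], [0, 0, 0], -1], [[0, 0, -0.01], [0, 0, 0], -1], [[0, 0, -0.025], [0, 0, 0], -1], [[0, 0, -0.025], [0, 0, 0], -1]]'

```text
clock: 26.53
position: [0.6509, -0.1028, 0.0498]
ee_rot: [-2.354, -2.08, 0.0]
force: [-6.6, -0.4, 6.6]
width: 0.167
gripper_force: 30.0
```

```bash
python3 -c "
from h import *
s=readout.observe();print(s['ft_torque'][2],s['force'],s['width'],s['ee_rot'])"
```

```text
0.10175237346003249 [-6.6064667  -0.40838407  6.58990189] 0.16724507686554135 [-2.35381622e+00 -2.08000340e+00  1.25649926e-04]
```

drive_tool --commands '[[[0, 0, 0], [0, 0, 0], -0.2], [[0, 0, 0], [0, 0, 0], -0.2], [[0, 0, 0], [0, 0, 0], -0.2], [[0, 0, 0], [0, 0, 0], -0.2], [[0, 0, 0], [0, 0, -2], -0.2], [[0, 0, 0], [0, 0, -5], -0.2], [[0, 0, 0], [0, 0, -9], -0.2], [[0, 0, 0], [0, 0, -12], -0.2], [[0, 0, 0], [0, 0, -12], -0.2], [[0, 0, 0], [0, 0, -12], -0.2]]'

```text
clock: 27.37
position: [0.6532, -0.1027, 0.1704]
ee_rot: [2.352, 2.077, 0.005]
force: [0.6, 0.5, -1.2]
width: 0.401
gripper_force: 0.0
```

Run:
```python
from h import *
look('w20')
iw=cams.camera_info("wrist");W=cv2.imread("pics/w20.png")
m=(W.max(2)<60).astype(np.uint8)*255|mask(W,(170,120,60),(8,255,255))
m=cv2.morphologyEx(m,cv2.MORPH_CLOSE,np.ones((3,3)))
for c in blobs(m,60):
    q=cv2.minAreaRect(c);x,y,w,h=cv2.boundingRect(c)
    if 140<y<230 and 280<x<340:print("knob",(x,y,w,h),bed(plane(iw,cv2.boxPoints(q),.094)).round(4).tolist())
for c in blobs(mask(W,(160,100,40),(176,255,255)),300)[:3]:
    print("pink",cv2.boundingRect(c),bed(plane(iw,cv2.boxPoints(cv2.minAreaRect(c)),.062)).round(3).tolist())
```

```text
t 27.37 [ 0.6532 -0.1027  0.1704] [ 0.6  0.5 -1.2] lever (np.float32(0.3372229), 479, (np.float32(0.0744725), np.float32(0.12824337)), [[0.0348, 0.1311], [0.1091, 0.1275]])
knob (304, 163, 22, 56) [[0.0449, 0.0404], [0.06, 0.0427], [0.0683, -0.014], [0.0523, -0.0165]]
pink (234, 79, 59, 80) [[-0.024, 0.121], [0.033, 0.122], [0.033, 0.043], [-0.029, 0.041]]
pink (538, 70, 75, 52) [[0.29, 0.08], [0.279, 0.129], [0.353, 0.129], [0.368, 0.08]]
pink (0, 2, 70, 95) [[-0.264, 0.107], [-0.238, 0.19], [-0.173, 0.19], [-0.194, 0.107]]
```

Run:
```python
from h import *
iw=cams.camera_info("wrist");s=readout.observe();R=Ro.from_rotvec(s["ee_rot"]).as_matrix();A=iw["R"]@R;c=R.T@(-iw["R"].T@iw["t"]-s["position"])
def cam(p,rv):
    R7=Ro.from_rotvec(rv).as_matrix();j=dict(iw);j["R"]=A@R7.T;j["t"]=-j["R"]@(np.array(p)+R7@c);return j
for n,p,rv in(("w3src",None,None),("w14",[.6521,-.1041,.0506],[1.569,2.721,-.003]),("w15",[.6507,-.1042,.0506],[-2.407,-2.019,.005]),("w17",[.651,-.1028,.0498],[-2.198,-2.244,0]),("w18",[.651,-.1028,.0498],[-2.288,-2.152,0]),("w19",[.6509,-.1028,.0498],[-2.382,-2.048,0]),("w16",[.654,-.1026,.172],[2.405,2.018,.005]),("w20",[.6532,-.1027,.1704],[2.352,2.077,.005])):
    if p is None: continue
    W=cv2.imread(f"pics/{n}.png");j=cam(p,rv)
    for k in blobs(mask(W,(172,120,50),(8,255,255)),40):
        x,y,w,h=cv2.boundingRect(k)
        if 280<x<350 and y>140:
            q=cv2.minAreaRect(k);b=cv2.boxPoints(q);b=b[np.argsort(b[:,1])];a,d=b[:2].mean(0),b[2:].mean(0)
            P=bed(plane(j,[a,d],.094));v=P[0]-P[1]
            Rr=Ro.from_rotvec(rv).as_matrix();ta=np.arctan2(Rr[1,1],Rr[0,1])+.1185
            print(n,(x,y,w,h),P.round(4).tolist(),"mark ang",np.arctan2(-v[0],v[1]).round(3),"tool ang",round(ta%np.pi,3))
```

```text
w14 (312, 204, 12, 27) [[0.0428, 0.0309], [0.0525, 0.018]] mark ang 0.643 tool ang 0.643
w15 (309, 204, 14, 28) [[0.0579, 0.0356], [0.0577, 0.0185]] mark ang -0.011 tool ang 3.085
w17 (312, 206, 12, 29) [[0.0544, 0.0357], [0.0568, 0.0184]] mark ang 0.139 tool ang 0.139
w18 (311, 206, 12, 29) [[0.0559, 0.0357], [0.0569, 0.0184]] mark ang 0.056 tool ang 0.057
w19 (311, 206, 12, 29) [[0.0582, 0.0357], [0.0576, 0.0184]] mark ang -0.033 tool ang 3.11
w16 (306, 169, 10, 18) [[0.0541, 0.0355], [0.0563, 0.0185]] mark ang 0.131 tool ang 3.086
w20 (308, 169, 9, 18) [[0.0542, 0.0355], [0.0564, 0.0184]] mark ang 0.128 tool ang 3.136
```

The picture series explains it: the bar follows the tool to about 0, but springs back to 0.13 on release. The grip was preloaded sideways by about 6.6 N and sat 3 mm off the knob's axis. I'll re-grip centred, turn, remove the side load, then open.

drive_tool --commands '[[[0, 0, -0.1], [0.26, -0.27, 1], -0.2], [[0, 0, -0.136], [0.26, -0.27, 5], -0.2], [[0, 0, -0.136], [0.26, -0.27, 9], -0.2], [[0, 0, -0.136], [0.26, -0.27, 11.5], -0.2], [[0, 0, -0.136], [0.26, -0.27, 12.1], -0.2], [[0, 0, -0.136], [0.26, -0.27, 12.1], -0.2], [[0, 0, -0.136], [0.26, -0.27, 12.1], -1], [[0, 0, -0.136], [0.26, -0.27, 12.1], -1], [[0, 0, -0.136], [0.26, -0.27, 12.1], -1], [[0, 0, -0.136], [0.26, -0.27, 12.1], -1], [[0, 0, -0.136], [0.26, -0.27, 12.1], -1], [[0, 0, -0.136], [0.26, -0.27, 12.1], -1], [[0, 0, -0.136], [0.26, -0.27, 12.1], -1]]' --newtons 30

```text
clock: 28.5
position: [0.6509, -0.0997, 0.0487]
ee_rot: [2.206, 2.233, 0.004]
force: [1.2, -0.1, 7.3]
width: 0.167
gripper_force: 30.0
```

drive_tool --commands '[[[0, 0, 0.04], [0, 0, 0], -1], [[0, 0, 0.08], [0, 0, 0], -1], [[0, 0, 0.11], [0, 0, 0], -1], [[0, 0, 0.13], [0, 0, 0], -1], [[0, 0, 0.145], [0, 0, 0], -1], [[0, 0, 0.145], [0, 0, 0], -1]]'

```text
clock: 29.0
position: [0.6512, -0.0997, 0.0488]
ee_rot: [2.362, 2.066, 0.004]
force: [2.3, 0.1, 7.0]
width: 0.169
gripper_force: 30.1
```

```bash
python3 -c "
from h import *
s=readout.observe();print(s['ft_torque'],s['force'],s['position'],s['ee_rot']);look('w21')"
```

```text
[-0.10296905 -0.38312691  0.17009444] [2.28755596 0.08862701 7.04110885] [ 0.65116392 -0.0997182   0.04878595] [2.36244442 2.06643641 0.00424886]
t 29.0 [ 0.6512 -0.0997  0.0488] [2.3 0.1 7. ] lever (np.float32(0.33082023), 2294, (np.float32(0.037051093), np.float32(0.12936093)), [[-0.008, 0.1312], [0.1101, 0.1273]])
```

drive_tool --commands '[[[0, 0, 0.02], [0, 0, 0], -1], [[0, 0, 0.035], [0, 0, 0], -1], [[0, 0, 0.035], [0, 0, 0], -1]]'

```text
clock: 29.3
position: [0.6512, -0.0997, 0.0488]
ee_rot: [2.398, 2.025, 0.004]
force: [1.4, -0.7, 6.9]
width: 0.168
gripper_force: 30.6
```

```bash
python3 -c "
from h import *
s=readout.observe();print(s['ft_torque'],s['force'],s['position'],s['ee_rot'])"
```

```text
[-0.16500365 -0.36145921  0.49342856] [ 1.40560564 -0.73149794  6.90071755] [ 0.65118944 -0.09967601  0.0487557 ] [2.39774579 2.02541309 0.00425035]
```

drive_tool --commands '[[[0, 0, -0.025], [0, 0.03, 0], -1], [[0, 0, -0.048], [0, 0.03, 0], -1], [[0, 0, -0.048], [0, 0.03, 0], -1], [[0, 0, -0.048], [0, 0.03, 0], -0.2], [[0, 0, -0.048], [0, 0.03, 0], -0.2], [[0, 0, -0.048], [0, 0.03, 0], -0.2], [[0, 0, -0.048], [0, 0.03, 0], -0.2], [[0, 0, -0.048], [0, 0.03, -2], -0.2], [[0, 0, -0.048], [0, 0.03, -5], -0.2], [[0, 0, -0.048], [0, 0.03, -9], -0.2], [[0, 0, -0.048], [0, 0.03, -12], -0.2], [[0, 0, -0.048], [0, 0.03, -12], -0.2], [[0, 0, -0.048], [0, 0.03, -12], -0.2]]'

```text
clock: 30.38
position: [0.6507, -0.0999, 0.1689]
ee_rot: [2.349, 2.083, 0.004]
force: [-1.2, 0.3, -1.8]
width: 0.398
gripper_force: 0.0
```

```bash
cat >> h.py <<'E'
def knob(n,iw):
    W=cv2.imread(f"pics/{n}.png")
    for k in blobs(mask(W,(172,120,50),(8,255,255)),40):
        x,y,w,h=cv2.boundingRect(k)
        if 280<x<350 and y>140:
            b=cv2.boxPoints(cv2.minAreaRect(k));b=b[np.argsort(b[:,1])];P=bed(plane(iw,[b[:2].mean(0),b[2:].mean(0)],.094));v=P[0]-P[1]
            print("mark",P.round(4).tolist(),"ang",np.arctan2(-v[0],v[1]).round(3))
E
python3 -c "
from h import *
look('w22');knob('w22',cams.camera_info('wrist'))"
```

```text
t 30.38 [ 0.6507 -0.0999  0.1689] [-1.2  0.3 -1.8] lever (np.float32(0.33453944), 456, (np.float32(0.066565596), np.float32(0.12836948)), [[0.0367, 0.1304], [0.1091, 0.1271]])
mark [[0.0528, 0.0361], [0.0551, 0.0194]] ang 0.135
```

drive_tool --commands '[[[0, 0, -0.1], [0, 0.03, 3], -0.2], [[0, 0, -0.13], [0, 0.03, 7], -0.2], [[0, 0, -0.13], [0, 0.03, 11], -0.2], [[0, 0, -0.13], [0, 0.03, 12], -0.2], [[0, 0, -0.13], [0, 0.03, 12], -1], [[0, 0, -0.13], [0, 0.03, 12], -1], [[0, 0, -0.13], [0, 0.03, 12], -1], [[0, 0, -0.13], [0, 0.03, 12], -1], [[0, 0, -0.13], [0, 0.03, 12], -1], [[0, 0, -0.13], [0, 0.03, 12], -1], [[0, 0, -0.13], [0, 0.03, 12], -1]]' --newtons 30

```text
clock: 31.35
position: [0.651, -0.1001, 0.0492]
ee_rot: [2.209, 2.231, 0.003]
force: [-3.0, 0.1, 8.0]
width: 0.168
gripper_force: 30.0
```

drive_tool --commands '[[[0, 0, 0.04], [0, 0, 0], -1], [[0, 0, 0.08], [0, 0, 0], -1], [[0, 0, 0.11], [0, 0, 0], -1], [[0, 0, 0.13], [0, 0, 0], -1], [[0, 0, 0.13], [0, 0, 0], -1], [[0, 0, 0.13], [0, 0, 0], -1]]'

```text
clock: 31.85
position: [0.6512, -0.1001, 0.0493]
ee_rot: [2.349, 2.082, 0.004]
force: [-1.7, -1.2, 8.0]
width: 0.164
gripper_force: 30.1
```

```bash
python3 -c "
from h import *
s=readout.observe();print(s['ft_torque'],s['ee_rot']);look('w23');knob('w23',cams.camera_info('wrist'))"
```

```text
[-0.25753302  0.47608472  0.18269668] [2.34879586 2.08246952 0.00350894]
t 31.85 [ 0.6512 -0.1001  0.0493] [-1.7 -1.2  8. ] lever (np.float32(0.34016836), 2269, (np.float32(0.042153552), np.float32(0.12926625)), [[-0.0081, 0.1314], [0.1101, 0.1271]])
mark [[0.0571, 0.0358], [0.058, 0.0187]] ang 0.05
```

drive_tool --commands '[[[0, 0, 0], [0, 0, 0], -1], [[0, 0, 0], [0, 0, 0], -1]]' --newtons 3

```text
clock: 32.07
position: [0.6511, -0.0999, 0.0486]
ee_rot: [2.349, 2.083, 0.003]
force: [0.4, -0.7, 3.8]
width: 0.177
gripper_force: 3.0
```

```bash
python3 -c "
from h import *
s=readout.observe();print(s['ft_torque'],s['width'],s['gripper_force']);look('w24');knob('w24',cams.camera_info('wrist'))"
```

```text
[-0.20756953  0.01224647  0.02293658] 0.17707116697247352 3.004976436495781
t 32.07 [ 0.6511 -0.0999  0.0486] [ 0.4 -0.7  3.8] lever (np.float32(0.34053716), 2274, (np.float32(0.042274255), np.float32(0.12928005)), [[-0.008, 0.1313], [0.1101, 0.1275]])
mark [[0.0573, 0.0356], [0.0573, 0.0188]] ang -0.002
```

drive_tool --commands '[[[0, 0, 0], [0, 0, 0], -0.55], [[0, 0, 0], [0, 0, 0], -0.55]]'

```text
clock: 32.28
position: [0.6499, -0.0993, 0.047]
ee_rot: [-2.35, -2.084, -0.0]
force: [0.5, -0.0, 0.5]
width: 0.219
gripper_force: 0.3
```

```bash
python3 -c "
from h import *
s=readout.observe();print(s['ft_torque'],s['width'],s['gripper_force']);look('w25');knob('w25',cams.camera_info('wrist'))"
```

```text
[-0.09911074 -0.08843975  0.01792421] 0.21934350797310415 0.26614908274495974
t 32.28 [ 0.6499 -0.0993  0.047 ] [ 0.5 -0.   0.5] lever (np.float32(0.33636647), 2285, (np.float32(0.03747218), np.float32(0.12953183)), [[-0.0079, 0.131], [0.1101, 0.1272]])
mark [[0.0543, 0.0355], [0.0565, 0.0183]] ang 0.129
```

drive_tool --commands '[[[0, 0, -0.06], [0, 0, 0], -0.1], [[0, 0, -0.1], [0, 0, 0], -0.1], [[0, 0, -0.1], [0, 0, 0], -0.1], [[0, 0, -0.1], [0, 0, 0], -0.1], [[0, 0, -0.1], [0, 0, -2], -0.1], [[0, 0, -0.1], [0, 0, -5], -0.1], [[0, 0, -0.1], [0, 0, -9], -0.1], [[0, 0, -0.1], [0, 0, -13], -0.1], [[0, 0, -0.1], [0, 0, -13], -0.1], [[0, 0, -0.1], [0, 0, -13], -0.1]]'

```text
clock: 33.17
position: [0.6515, -0.1, 0.1798]
ee_rot: [2.243, 2.195, 0.006]
force: [-1.2, -0.5, 0.5]
width: 0.446
gripper_force: 0.0
```

Run:
```python
from h import *
look('w26');i=cams.camera_info('wrist');knob('w26',i)
W=cv2.imread("pics/w26.png")
for c in blobs(mask(W,(160,100,40),(176,255,255)),300):
    print("pink",cv2.boundingRect(c),bed(plane(i,cv2.boxPoints(cv2.minAreaRect(c)),.062)).round(3).tolist())
m=(W.max(2)<60).astype(np.uint8)*255|mask(W,(170,120,60),(8,255,255))
for c in blobs(cv2.morphologyEx(m,cv2.MORPH_CLOSE,np.ones((3,3))),60):
    x,y,w,h=cv2.boundingRect(c)
    if 140<y<230 and 280<x<345:print("knob",bed(plane(i,cv2.boxPoints(cv2.minAreaRect(c)),.094)).round(4).tolist())
# compare the rest of the bench, top camera start vs now
T0=cv2.imread("pics/top0.png");T=cams.get_image("top")
it=cams.camera_info("top")
for nm,lo,hi in(("pink",(165,120,60),(179,255,255)),("teal",(82,150,50),(95,255,160)),("mould",(75,60,120),(92,200,255))):
    for t in(T0,T): print(nm,[np.round(cv2.minAreaRect(c)[0]).tolist() for c in blobs(mask(t,lo,hi),150)])
```

```text
t 33.17 [ 0.6515 -0.1     0.1798] [-1.2 -0.5  0.5] lever (np.float32(0.32764417), 396, (np.float32(0.06808004), np.float32(0.12826215)), [[0.0421, 0.1292], [0.109, 0.1275]])
mark [[0.053, 0.0356], [0.0545, 0.0201]] ang 0.096
pink (535, 106, 73, 47) [[0.278, 0.121], [0.355, 0.128], [0.374, 0.081], [0.293, 0.073]]
pink (247, 76, 56, 81) [[-0.029, 0.041], [-0.025, 0.121], [0.031, 0.123], [0.031, 0.043]]
pink (0, 0, 84, 70) [[-0.265, 0.165], [-0.186, 0.173], [-0.194, 0.111], [-0.279, 0.102]]
knob [[0.0447, 0.0407], [0.0592, 0.0427], [0.0673, -0.0137], [0.052, -0.0158]]
pink [[210.0, 292.0], [279.0, 264.0], [336.0, 248.0], [228.0, 234.0]]
pink []
teal [[169.0, 235.0]]
teal []
mould [[574.0, 269.0], [472.0, 231.0]]
mould [[574.0, 269.0], [472.0, 231.0]]
```

```bash
python3 -c "
from cell import job
print(job.sign_off())"
```

```text
the job is handed in; nothing more can be done
None
```

The job is handed in: the pink soap is in the channel, the stop is clamped against it, and the switch reads about 0.33–0.34 (green is 0.30–0.52). The knob sits at about 0.13 rad, where it springs back if turned further and looks as it did at the start, so I took that as fully clamped, but I'm not certain it's exact zero.

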